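# Roll the lying bottle to the code reader

## Robot

A 7-joint arm with a two-finger parallel gripper is mounted at the origin on a cart in front of the work surface, level with it; the furniture and walls round the work are solid. World frame = base frame: x ahead of the robot, y to its left, z up, the work surface at z = 0. Lengths are in m, angles in rad, forces in N, time in s.
With the tool pointing down it reaches from about 0.425 to 0.875 m from the base axis. Payload 9.9 kg.
Tool frame: the origin (TCP) lies midway between the tips of the shut fingers; the grasp point (between the pads) lies 19 mm behind it; z points along the fingers, x is the direction in which the jaws open and shut, and the axes are right-handed (so a half turn about z gives the same grasp; the last joint's range is limited). The gripper opens to 85 mm and grips with 20 to 120 N. Pads are 22 mm wide; open, the fingers measure 114 mm over their backs; the gripper's body (76 mm by 85 mm) begins 54 mm behind the grasp point. The pads swing forward as they close: fully open they stand 13 mm farther back than shut.
Start: joints at [-1.272, 0.576, 0.025, 1.437, -0.015, 1.129, -0.057], TCP at [0.252, 0.626, 0.21] pointing down, gripper open.
Joint ranges: [-2.76, 2.76], [-0.34, 2.15], [-1.52, 1.57], [0.19, 2.46], [-1.09, 4.23], [0.17, 1.99], [-2.82, 2.82]. Speed limits (rad/s): [2.22, 2.22, 3.01, 3.01, 3.14, 3.14, 3.14].

## Interface

Orientations are given as [roll, pitch, yaw] about the fixed x, y, z axes, in that order (R = Rz(yaw) Ry(pitch) Rx(roll)).
In Python, from workcell import r, camera, calibration, job gives the robot as it stands.
- The arm moves only by the shell command python3 -m handwheel 'ROWS'. ROWS is JSON, a list of rows, each a list of 7 numbers: the opening, from -1 (shut) to 1 (fully open), then the shift along the tool's x, y, z normalised to -1 to 1, where 1 is 75 cm, then the turn, a rotation vector about the tool's x, y, z normalised to -1 to 1, where 1 is 360 degrees. In form: [[hand, tx, ty, tz, rx, ry, rz], ...]. A call has exactly 5 rows; each row shifts and turns the commanded pose from where the row before left it, along the tool's axes as they then stand; what a row does not reach is not made up. A row lasts 1/8 s, in which the tool goes at most 62.5 mm and 10.7 degrees, less where a joint would pass 70% of its speed; a pose out of reach is approached as far as the arm can. A call with a number of a shift or a turn outside -1 to 1 is refused whole. A call with a gripper value outside its range is refused whole. The fingers move at their own pace and stop on an object; the grip force is fixed at half the most. Time passes only in rows, so rows that do not move let the fingers close, or fill a call up. It gives the time, the measured TCP pose, the force and the opening at its end, in the units of the state.
- r.get_obs(): the state, without advancing time (a new reading comes with each control period).
- camera(name): name is "side" or "top" or "wrist"; returns the picture (420x560x3 uint8, red, green, blue); there is no depth.
- calibration(name): a dict with "intrinsics" (3x3 intrinsics, pixels), "xyz" and "attitude" of the camera in the world; the wrist camera has in their place "tool_from_camera" (4x4, takes a point from camera to tool coordinates, whose origin is the TCP and whose axes are the tool frame's). Camera axes: x right, y down, z forward; pixel columns grow to the right and rows downward; lengths in m; the calibration is good to about 2 mm. A picture is of the moment at which its call begins: read the wrist's pose just before it. calibration takes no time and is no camera call.
- job.close_job(): hands the job in, once; it reports no verdict.
The state is a dict: "clock": time; "q": joint angles; "dq": joint speeds; "joint_efforts": joint torques, N m; "tcp_pos": TCP position; "tool_rot": TCP orientation; "wrist_force": force on the tool from outside, world axes, zero at the start; "torque": the same for the moment, N m; "finger_gap": opening from 0.0 (shut) to 1.0 (fully open).
Only numpy, scipy, OpenCV 4.12 (cv2) and the standard library are available. Lean on these libraries where they do the work, as an engineer would, in place of code of your own. Each camera call takes 0.05 s, during which the arm holds its last target.

## Task

Roll the bottle that lies on its side on the mat, by pushing on its top half with the fingertips, until it has stopped with its base squarely in front of the middle of the code reader's window. Let it roll rather than slide, gently, without taking it between the fingers, lifting it or standing it up, and leave the timer, vials and cup where they are.

Things in the scene. Friction and masses are not known exactly. Their poses are not given: they have to be found in the camera images.
- bottle_mid (a point): white bottle with blue cap lying on the mat, 0.14 to 0.28 kg, 124 mm long, barrel 65 mm across (straight from 5 to 85 mm from the base). Point on its axis 45 mm from the base, mid-barrel, 35.5 mm above the worktop; barrel top at z = 0.068. z runs base to cap, about towards the robot; x, y turn with it. Rolls across its axis with slight resistance: from 0.05 m/s it runs on 5 to 10 mm
- bottle_base (a point): centre of the bottle's flat base, on its axis; same axes as bottle_mid
- mat: fixed thin grey mat with a dark border line, 170 x 360 x 3 mm, on the worktop; origin at the centre of its underside, y along its long side, which is the way that the bottle rolls; z up
- reader: fixed code reader: a squat white box with a dark window, 56 x 70 x 73 mm, standing on the worktop just beyond the far long side of the mat, towards its left or its right end; origin at the centre of its underside. Its window looks along its -x axis across the mat (towards the robot); y is along the mat, z up
- window (a point): centre of the reader's window face, 35 mm above the worktop; same axes as the reader
- clock: loose timer, 34 x 68 x 62 mm, standing beyond the far side of the mat towards the end where the reader is not; origin at the centre of its underside. To be left alone
- vial_1: loose small upright vial, 25 mm across, 49 mm high, in front of the mat; origin at the centre of its underside. To be left alone
- vial_2: loose small upright vial, 25 mm across, 49 mm high, in front of the mat; origin at the centre of its underside. To be left alone
- cup: loose upright specimen cup with a lid, 58 mm across, 59 mm high, to the right of the mat; origin at the centre of its underside. To be left alone

How it is judged:
By the outcome, as a careful person would: the job done as asked, in the order asked, and still so for the second after the job is handed in, with the robot touching nothing.
It also fails if it takes over 61 s, if anything falls off the work surface, if the arm or the gripper's body presses on something with over 40 N, if the wrist force passes 120 N, or if a joint passes its speed limit or range.

## Working session

There is one attempt and no reset: what is moved stays moved. The work goes in short steps, Python scripts to look and compute and a shell command to move; the robot and the scene stay as the last step left them, time stands still between calls to the robot, and variables do not carry over. Pictures are saved under pics/ and viewed, and the job is handed in when it is done.

```bash
ls; mkdir -p pics
python3 - <<'E'
from workcell import r, camera, calibration, job
import cv2
print(r.get_obs())
for n in("top","side"):
    print(n,calibration(n)); cv2.imwrite(f"pics/{n}0.png",camera(n)[:,:,::-1])
print(calibration("wrist"))
E
```

```text
pics
{'clock': 0.0, 'q': array([-1.27179758,  0.57653335,  0.02483121,  1.4379105 , -0.01499688,
        1.12899918, -0.05650343]), 'dq': array([-1.62959084e-05, -2.79635980e-04, -3.64304958e-04,  6.80152400e-05,
        7.40438968e-04, -1.81520264e-03, -1.01191353e-03]), 'joint_efforts': array([ 1.71024914e-05, -7.65749717e+01,  2.25086935e+00, -2.85956722e+01,
        1.54260948e-02,  1.29496012e-02,  1.46115593e-05]), 'tcp_pos': array([0.25193221, 0.62569492, 0.20944068]), 'tool_rot': array([3.14150967e+00, 1.66393658e-03, 1.18804029e+00]), 'wrist_force': array([-0.23988965, -0.43885748, -0.3143734 ]), 'torque': array([0.01595656, 0.03426583, 0.02404926]), 'finger_gap': 1.0002460323466413}
top {'intrinsics': array([[488.36033611,   0.        , 286.30863022],
       [  0.        , 488.36033611, 214.87690499],
       [  0.        ,   0.        ,   1.        ]]), 'xyz': array([ 0.37017028, -0.09609749,  1.08496119]), 'attitude': array([-2.98865581,  0.03221224, -1.54880761])}
side {'intrinsics': array([[402.7582454 ,   0.        , 282.35112174],
       [  0.        , 402.7582454 , 208.97222017],
       [  0.        ,   0.        ,   1.        ]]), 'xyz': array([-0.18573244,  0.45074118,  0.48778356]), 'attitude': array([-2.02761203, -0.01973629, -2.20924724])}
{'intrinsics': array([[303.47993144,   0.        , 270.4166045 ],
       [  0.        , 303.47993144, 208.8832246 ],
       [  0.        ,   0.        ,   1.        ]]), 'tool_from_camera': array([[ 9.99999174e-01, -5.62820810e-04, -1.15551917e-03,
         6.69448023e-04],
       [ 8.70704580e-04,  9.57952401e-01,  2.86925844e-01,
        -7.20227250e-02],
       [ 9.45444529e-04, -2.86926613e-01,  9.57952099e-01,
        -1.64189308e-01],
       [ 0.00000000e+00,  0.00000000e+00,  0.00000000e+00,
         1.00000000e+00]])}
```

View pics/top0.png

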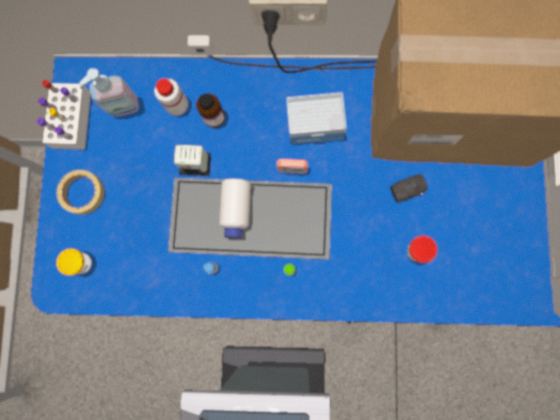

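View pics/side0.png

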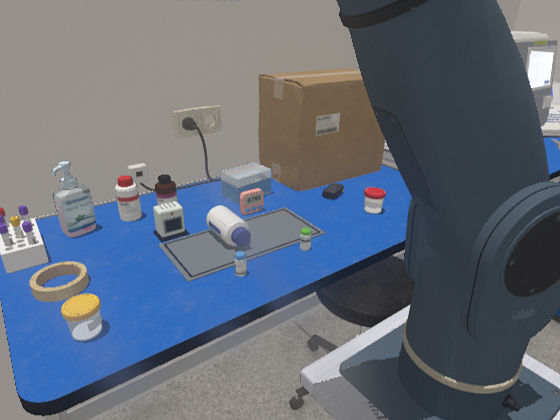

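The top view (up = +x, left = +y) shows the mat at about (170–330, 180–257), the bottle at (235, 207) with its base up, the reader at (190, 158) and the timer at (292, 166). The vials are at (210, 268) and (290, 270), and the red-lidded cup is at (422, 250). The bottle has to go left (+y). Next I'll measure the positions.

```bash
cat > h.py <<'E'
from workcell import r, camera, calibration, job
import numpy as np, cv2
from scipy.spatial.transform import Rotation as Ro
def cam(n,obs=None):
    c=calibration(n)
    if n=="wrist":
        T=np.eye(4);T[:3,:3]=Ro.from_euler('xyz',obs['tool_rot']).as_matrix();T[:3,3]=obs['tcp_pos']
        T=T@c['tool_from_camera'];return c['intrinsics'],T[:3,:3],T[:3,3]
    return c['intrinsics'],Ro.from_euler('xyz',c['attitude']).as_matrix(),np.array(c['xyz'])
def ray(C,uv,z):
    K,R,p=C; d=R@np.linalg.solve(K,[uv[0],uv[1],1.]); return p+d*(z-p[2])/d[2]
def proj(C,X):
    K,R,p=C; v=K@(R.T@(np.array(X)-p)); return v[:2]/v[2]
E
python3 - <<'E'
from h import *
im=cv2.imread("pics/top0.png")
c=im[130:280,150:350]; cv2.imwrite("pics/topcrop.png",cv2.resize(c,None,fx=4,fy=4,interpolation=cv2.INTER_CUBIC))
im=cv2.imread("pics/side0.png")
c=im[170:290,130:330]; cv2.imwrite("pics/sidecrop.png",cv2.resize(c,None,fx=4,fy=4,interpolation=cv2.INTER_CUBIC))
E
```

```text
(no output)
```

View pics/topcrop.png

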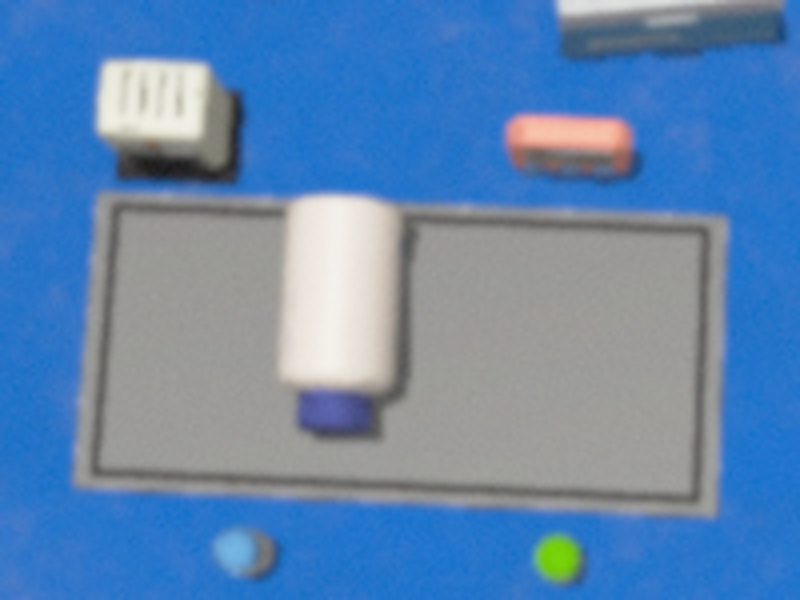

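View pics/sidecrop.png

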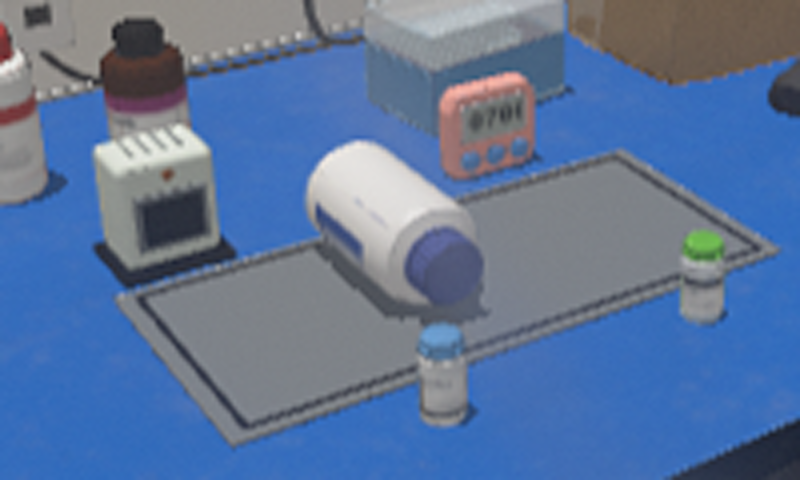

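Run:
```python
from h import *
C=cam("top"); f=lambda u,v,ox=150,oy=130:((u+.5)/4-.5+ox,(v+.5)/4-.5+oy)
P={k:ray(C,f(*k[:2]),k[2]) for k in [(100,193,.003),(728,215,.003),(716,517,.003),(75,487,.003),(118,180,.003),(237,182,.003),(98,62,.073),(213,65,.073),(98,137,.073),(206,142,.073)]}
for k,v in P.items(): print(k,v.round(4))
v=list(P.values())
print("mat c",np.mean(v[:4],0), "long",v[0]-v[1],v[3]-v[2],np.linalg.norm(v[0]-v[1]),np.linalg.norm(v[0]-v[3]))
d=(v[0]-v[1])+(v[3]-v[2]);print("mat y yaw-90deg",np.degrees(np.arctan2(-d[0],d[1])))
# bottle mask: white on mat
im=cv2.imread("pics/top0.png"); hsv=cv2.cvtColor(im,cv2.COLOR_BGR2HSV)
B=cv2.resize(im,None,fx=4,fy=4,interpolation=cv2.INTER_CUBIC).astype(int)
b,g,rr=B[...,0],B[...,1],B[...,2]
m=((rr>165)&(g>150)).astype(np.uint8); 
n,l,s,c=cv2.connectedComponentsWithStats(m)
for i in range(1,n):
    if s[i,4]>2000: print(i,s[i],c[i]/4)
    x,y=c[i]/4
    if 220<x<250 and 180<y<225 and s[i,4]>2000:
        for row in range(s[i,1]+20,s[i,1]+s[i,3]-10,20):
            cols=np.where(l[row]==i)[0]; y4=(row+.5)/4-.5
            L=ray(C,((cols[0]+.5)/4-.5,y4),.0355);R=ray(C,((cols[-1]+.5)/4-.5,y4),.0355);print(L.round(4),R.round(4),((L+R)/2).round(4),(L-R)[1].round(4))
b_=((b>90)&(rr<90)&(g<80)).astype(np.uint8);n,l,s,c=cv2.connectedComponentsWithStats(b_)
for i in range(1,n):
    if s[i,4]>1000: print('cap',s[i],c[i]/4,ray(C,c[i]/4,.0355))
```

```text
(100, 193, 0.003) [0.6175 0.1998 0.003 ]
(728, 215, 0.003) [ 0.6099 -0.1584  0.003 ]
(716, 517, 0.003) [ 0.4396 -0.1531  0.003 ]
(75, 487, 0.003) [0.4492 0.2043 0.003 ]
(118, 180, 0.003) [0.6252 0.1898 0.003 ]
(237, 182, 0.003) [0.625  0.1213 0.003 ]
(98, 62, 0.073) [0.6739 0.1859 0.073 ]
(213, 65, 0.073) [0.673  0.1233 0.073 ]
(98, 137, 0.073) [0.6322 0.1835 0.073 ]
(206, 142, 0.073) [0.6303 0.125  0.073 ]
mat c [0.52906496 0.02313741 0.003     ] long [0.00752519 0.35815595 0.        ] [0.00959696 0.35737448 0.        ] 0.35823500049844326 0.1682897947151488
mat y yaw-90deg -1.3707866448476476
1 [ 994    0  315   17 4704] [287.26041667   1.75669643]
3 [ 1597   136   643   129 68860] [479.20322756  50.31451496]
4 [ 749  138   90   48 4092] [198.33534946  40.5047654 ]
5 [ 255  215  515   11 3687] [130.97477624  54.92371847]
7 [1110  219  396   11 3397] [325.42809832  55.95032382]
11 [  168   276   224   302 27352] [ 65.48268865 111.47367651]
13 [ 366  309  124   90 4767] [109.56665618  88.59985316]
14 [ 618  317   98   93 3290] [168.4418693   93.41025836]
15 [ 1149   374   234   162 3
[... 875 characters left out ...]
331 0.0269 0.0355] [0.5326 0.0581 0.0355] 0.0625
[0.521  0.0895 0.0355] [0.5221 0.0265 0.0355] [0.5215 0.058  0.0355] 0.0629
[0.51   0.0895 0.0355] [0.5111 0.0272 0.0355] [0.5105 0.0584 0.0355] 0.0623
36 [ 225  994  106  107 8897] [ 69.51289761 261.79110936]
73 [  720  1568   602   112 44551] [256.93299253 403.63257839]
cap [1096  230  409   63 2732] [324.43951318  65.39751098] [ 0.8770299  -0.13801874  0.0355    ]
cap [ 785  374  126  140 1434] [216.80421897 113.52266388] [0.76008526 0.10337549 0.0355    ]
cap [ 470  394  108   80 1973] [135.51862646 110.86872783] [0.76453824 0.28940052 0.0355    ]
cap [ 333 1019   51   86 1039] [ 91.52285852 267.126564  ] [0.40946173 0.36118863 0.0355    ]
```

Mat size comes out at 358 × 168 mm, close to the 360 × 170 given, and its yaw is about −1.4°. The bottle axis is at y ≈ 0.057 and its base at x ≈ 0.605. The window centre is at y ≈ 0.155, so the bottle has about 98 mm to roll towards +y. I'll move the partly closed fingers to hover on the bottle's −y side, with the jaws opening along its axis.

Run:
```python
from h import *
p0=np.array([.2519,.6257]);y0=1.188;p1=np.array([.558,-.02]);y1=np.radians(-1.4);N=20
for k in range(4):
  # average yaw over the 5 rows of each call; direction
  for j in range(5):
    i=5*k+j; y=y0+(y1-y0)*i/N; d=(p1-p0)/N
    print(k,round((d@[np.cos(y),np.sin(y)])/.75,4),round((d@[np.sin(y),-np.cos(y)])/.75,4),"rz",round((y0-y1)/N/2/np.pi,5))
```

```text
0 -0.0323 0.035 rz 0.00965
0 -0.0301 0.0369 rz 0.00965
0 -0.0278 0.0387 rz 0.00965
0 -0.0254 0.0403 rz 0.00965
0 -0.023 0.0417 rz 0.00965
1 -0.0204 0.0431 rz 0.00965
1 -0.0177 0.0442 rz 0.00965
1 -0.015 0.0452 rz 0.00965
1 -0.0123 0.046 rz 0.00965
1 -0.0095 0.0467 rz 0.00965
2 -0.0066 0.0472 rz 0.00965
2 -0.0037 0.0475 rz 0.00965
2 -0.0009 0.0476 rz 0.00965
2 0.002 0.0476 rz 0.00965
2 0.0049 0.0474 rz 0.00965
3 0.0078 0.047 rz 0.00965
3 0.0106 0.0464 rz 0.00965
3 0.0134 0.0457 rz 0.00965
3 0.0162 0.0448 rz 0.00965
3 0.0188 0.0438 rz 0.00965
```

```bash
python3 -m handwheel '[[-0.18,-0.0323,0.035,0,0,0,0.00965],[-0.18,-0.0301,0.0369,0,0,0,0.00965],[-0.18,-0.0278,0.0387,0,0,0,0.00965],[-0.18,-0.0254,0.0403,0,0,0,0.00965],[-0.18,-0.023,0.0417,0,0,0,0.00965]]'
python3 -m handwheel '[[-0.18,-0.0204,0.0431,0,0,0,0.00965],[-0.18,-0.0177,0.0442,0,0,0,0.00965],[-0.18,-0.015,0.0452,0,0,0,0.00965],[-0.18,-0.0123,0.046,0,0,0,0.00965],[-0.18,-0.0095,0.0467,0,0,0,0.00965]]'
```

```text
clock: 0.72
tcp_pos: [0.329, 0.4635, 0.21]
tool_rot: [3.141, 0.001, 0.883]
wrist_force: [0.7, 0.6, -0.2]
finger_gap: 0.413
clock: 1.35
tcp_pos: [0.4054, 0.3021, 0.2101]
tool_rot: [3.142, 0.0, 0.58]
wrist_force: [0.2, 0.0, 0.5]
finger_gap: 0.409
```

```bash
python3 -m handwheel '[[-0.18,-0.0066,0.0472,0,0,0,0.00965],[-0.18,-0.0037,0.0475,0,0,0,0.00965],[-0.18,-0.0009,0.0476,0,0,0,0.00965],[-0.18,0.002,0.0476,0,0,0,0.00965],[-0.18,0.0049,0.0474,0,0,0,0.00965]]'
python3 -m handwheel '[[-0.18,0.0078,0.047,0,0,0,0.00965],[-0.18,0.0106,0.0464,0,0,0,0.00965],[-0.18,0.0134,0.0457,0,0,0,0.00965],[-0.18,0.0162,0.0448,0,0,0,0.00965],[-0.18,0.0188,0.0438,0,0,0,0.00965]]'
python3 - <<'E'
from h import *
o=r.get_obs();im=camera("wrist")[:,:,::-1];cv2.imwrite("pics/w1.png",im)
print(o['tcp_pos'],o['tool_rot'],o['finger_gap']); np.save("w1.npy",np.r_[o['tcp_pos'],o['tool_rot']])
E
```

```text
clock: 1.98
tcp_pos: [0.4818, 0.1408, 0.2101]
tool_rot: [3.142, 0.0, 0.277]
wrist_force: [1.1, -0.3, 0.3]
finger_gap: 0.41
clock: 2.6
tcp_pos: [0.5583, -0.0205, 0.21]
tool_rot: [-3.142, 0.001, -0.026]
wrist_force: [0.6, 1.4, 0.9]
finger_gap: 0.411
[ 0.55831834 -0.02050794  0.21002206] [-3.14156529e+00  6.24321973e-04 -2.64674463e-02] 0.4112672661792645
```

View pics/w1.png

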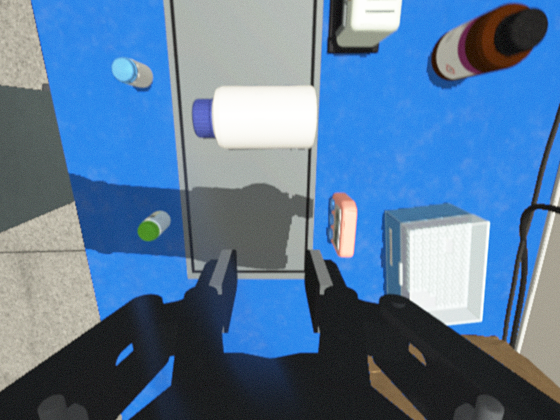

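The wrist view (right = +x, up = +y) shows the bottle at (192–316, 85–150), with its base at u ≈ 316. The reader is partly visible at about (365, 25), and the fingers are at the bottom, well clear of everything.

```bash
cat >> h.py <<'E'
def bottle(im,C,z=.0355,box=None,thr=150):
    """white barrel edges in wrist view -> axis points"""
    g=im.astype(int); m=((g.min(2)>thr)).astype(np.uint8)
    n,l,s,c=cv2.connectedComponentsWithStats(m)
    ok=[i for i in range(1,n) if 3000<s[i,4]<12000 and s[i,2]>70 and s[i,0]>150 and s[i,0]+s[i,2]<345]
    i=max(ok,key=lambda k:s[k,4]); print("blob",s[i])
    pts=[]
    for u in range(s[i,0]+20,s[i,0]+s[i,2]-12,8):
        v=np.where(l[:,u]==i)[0]; K,R,p=C
        d=[R@np.linalg.solve(K,[u,vv,1.]) for vv in (v[0]-.5,v[-1]+.5)]
        d=[x/np.linalg.norm(x) for x in d]; b=d[0]+d[1]
        P=p+b*(z-p[2])/b[2]; half=np.arccos(d[0]@d[1])/2; pts.append(P); 
    pts=np.array(pts); sl,ic=np.polyfit(pts[:,0],pts[:,1],1)
    print("diam",2*np.linalg.norm(pts[-1]-p)*np.sin(half))
    ub=s[i,0]+s[i,2]-.5; vb=np.where(l[:,s[i,0]+s[i,2]-3]==i)[0].mean()
    B=ray(C,(ub,vb),z); B[1]=sl*B[0]+ic
    print("axis yaw deg",np.degrees(np.arctan(sl)),"y at .558",sl*.558+ic,"base",B.round(4))
    return B,sl,ic
E
python3 - <<'E'
from h import *
a=np.load("w1.npy");C=cam("wrist",{'tcp_pos':a[:3],'tool_rot':a[3:]})
im=cv2.imread("pics/w1.png");bottle(im,C)
for uv in [(329,52),(379,53),(380,40)]: print(ray(C,uv,.003))
for uv in [(192,279),(313,273),(322,0),(166,0)]: print("mat",ray(C,uv,.003).round(4))
for n,z,h in (("top",.0355,0),):
    pass
E
```

```text
Traceback (most recent call last):
  File "h.py", line 19, in bottle
    i=max(ok,key=lambda k:s[k,4]); print("blob",s[i])
ValueError: max() iterable argument is empty
```

Run:
```python
from h import *
a=np.load("w1.npy");C=cam("wrist",{'tcp_pos':a[:3],'tool_rot':a[3:]})
im=cv2.imread("pics/w1.png");print(im[200,250],im[30,250],im[118,::20].tolist(),im[70:160:5,270].tolist())
for t in (150,165,180):
    m=(im.min(2)>t).astype(np.uint8);n,l,s,c=cv2.connectedComponentsWithStats(m);print(t,[x.tolist() for x in s if x[4]>2000])
```

```text
[92 93 89] [174 179 176] [[86, 91, 79], [93, 94, 85], [90, 95, 84], [232, 136, 50], [234, 138, 46], [234, 136, 48], [235, 141, 52], [231, 135, 42], [233, 139, 53], [55, 52, 52], [201, 111, 99], [254, 254, 255], [254, 254, 255], [253, 254, 254], [254, 255, 255], [254, 255, 255], [236, 136, 44], [235, 141, 57], [236, 144, 52], [236, 142, 53], [235, 140, 58], [235, 139, 47], [233, 139, 51], [229, 135, 55], [234, 143, 63], [231, 136, 52], [234, 139, 44], [233, 144, 62]] [[180, 187, 178], [176, 183, 176], [181, 185, 179], [187, 191, 190], [238, 244, 246], [246, 250, 251], [251, 253, 253], [252, 253, 254], [253, 254, 254], [254, 255, 255], [253, 254, 254], [251, 253, 253], [248, 252, 252], [244, 250, 250], [236, 244, 245], [211, 226, 228], [172, 176, 172], [170, 176, 169]]
150 [[0, 0, 560, 420, 180775], [0, 0, 48, 89, 3181], [174, 0, 149, 201, 24599], [0, 202, 85, 49, 2557], [402, 215, 88, 110, 7826], [0, 252, 100, 138, 9265]]
165 [[0, 0, 560, 420, 192043], [174, 0, 149, 198, 23769], [407, 216, 83, 109, 7325], [32, 253, 68, 99, 2921]]
180 [[0, 0, 560, 420, 216766], [212, 83, 106, 66, 6429], [407, 221, 83, 104, 7145]]
```

```bash
sed -i 's/thr=150/thr=198/' h.py
python3 - <<'E'
from h import *
a=np.load("w1.npy");C=cam("wrist",{'tcp_pos':a[:3],'tool_rot':a[3:]})
im=cv2.imread("pics/w1.png");bottle(im,C)
for uv in [(329,52),(379,53),(380,40)]: print(ray(C,uv,.003))
for uv in [(192,279),(313,273),(322,0),(166,0)]: print("mat",ray(C,uv,.003).round(4))
E
```

```text
blob [ 212   85  105   62 6171]
diam 0.06207071653946428
axis yaw deg -1.5684677588611973 y at .558 0.05376448221642106 base [0.6105 0.0523 0.0355]
[0.62793168 0.12058484 0.003     ]
[0.68326084 0.11806934 0.003     ]
[0.6833843  0.13094013 0.003     ]
mat [ 0.4479 -0.1561  0.003 ]
mat [ 0.6138 -0.1515  0.003 ]
mat [0.6191 0.1706 0.003 ]
mat [0.4541 0.1751 0.003 ]
```

The barrel measures 62 mm across (65 expected), its yaw is −1.5° and matches the tool, and the base is at x ≈ 0.605 with the perspective correction. Next I'll lower the tips behind the bottle to z ≈ 0.045.

```bash
python3 -m handwheel '[[-0.18,0,0,0.044,0,0,0],[-0.18,0,0,0.044,0,0,0],[-0.18,0,0,0.044,0,0,0],[-0.18,0,0,0.044,0,0,0],[-0.18,0,0,0.044,0,0,0]]'
python3 - <<'E'
from h import *
o=r.get_obs();im=camera("wrist")[:,:,::-1];cv2.imwrite("pics/w2.png",im)
cv2.imwrite("pics/s2.png",cv2.resize(camera("side")[150:310,100:340,::-1],None,fx=3,fy=3,interpolation=cv2.INTER_CUBIC))
print(o['tcp_pos'],o['tool_rot'],o['finger_gap']); np.save("w2.npy",np.r_[o['tcp_pos'],o['tool_rot']])
E
```

```text
clock: 3.28
tcp_pos: [0.5579, -0.0193, 0.044]
tool_rot: [3.142, 0.0, -0.024]
wrist_force: [0.3, 1.5, -0.6]
finger_gap: 0.408
[ 0.55787087 -0.019267    0.04404939] [ 3.14156230e+00  4.25189293e-04 -2.41871936e-02] 0.4081839005258108
```

View pics/w2.png

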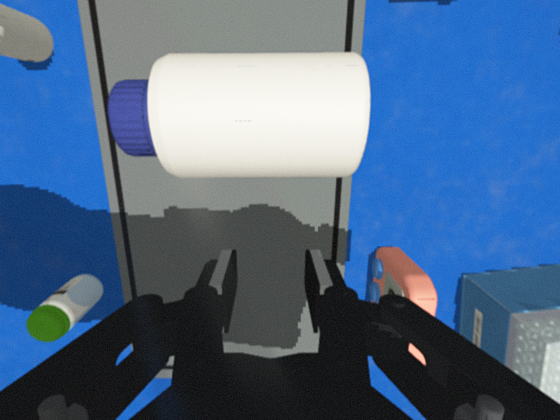

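View pics/s2.png

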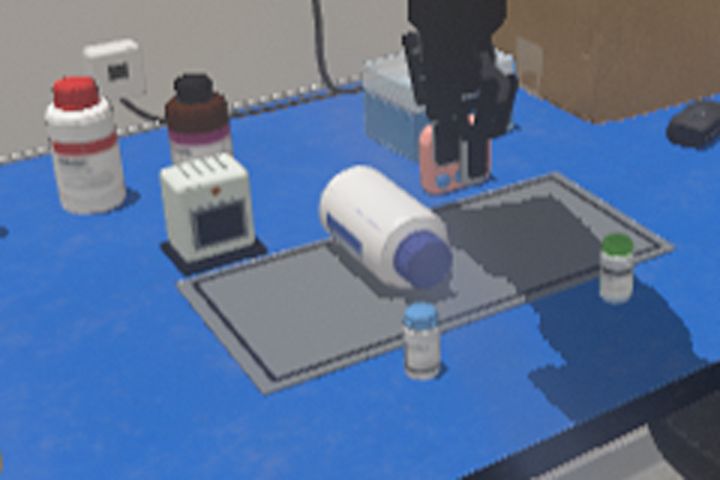

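The fingers are level behind the bottle and clear of the timer. The printed marks on the bottle, at (243, 121) in the wrist view and as the blue label patch in the side view, will show its rotation. I'll approach slowly.

```bash
python3 -m handwheel '[[-0.18,0,-0.008,0,0,0,0],[-0.18,0,-0.008,0,0,0,0],[-0.18,0,-0.006,0,0,0,0],[-0.18,0,-0.005,0,0,0,0],[-0.18,0,-0.004,0,0,0,0]]'
python3 -m handwheel '[[-0.18,0,-0.004,0,0,0,0],[-0.18,0,-0.004,0,0,0,0],[-0.18,0,-0.004,0,0,0,0],[-0.18,0,-0.004,0,0,0,0],[-0.18,0,-0.004,0,0,0,0]]'
python3 - <<'E'
from h import *
o=r.get_obs();im=camera("wrist")[:,:,::-1];cv2.imwrite("pics/w3.png",im)
cv2.imwrite("pics/s3.png",cv2.resize(camera("side")[150:310,100:340,::-1],None,fx=3,fy=3,interpolation=cv2.INTER_CUBIC))
print(o['tcp_pos'],o['tool_rot'],o['wrist_force']); np.save("w3.npy",np.r_[o['tcp_pos'],o['tool_rot']])
E
```

```text
clock: 4.0
tcp_pos: [0.5588, 0.0041, 0.0456]
tool_rot: [-3.141, -0.0, -0.024]
wrist_force: [-0.6, -0.6, -0.8]
finger_gap: 0.412
clock: 4.62
tcp_pos: [0.5591, 0.0189, 0.0453]
tool_rot: [3.142, 0.0, -0.025]
wrist_force: [-0.6, 0.0, 0.3]
finger_gap: 0.409
[0.55907996 0.01887148 0.04527345] [ 3.14156338e+00  5.39574653e-05 -2.46762651e-02] [-0.56836247  0.01404472  0.25058625]
```

View pics/w3.png

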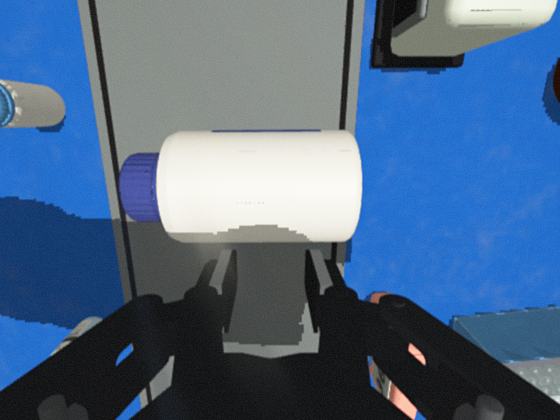

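View pics/s3.png

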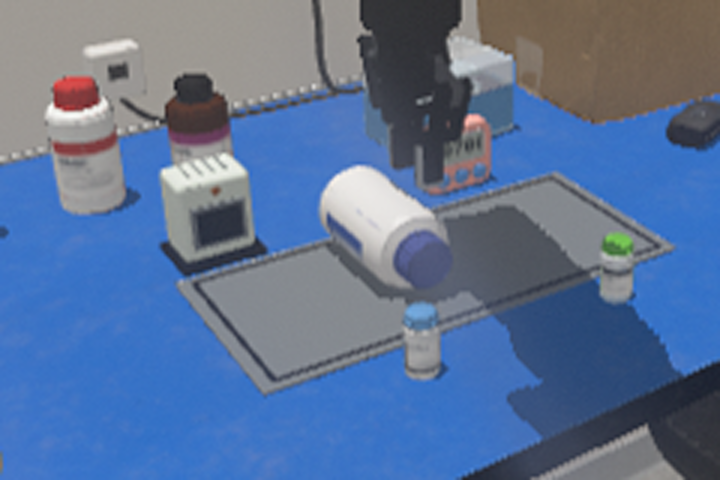

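The side view shows the bottle hasn't moved, so the tips are still a few mm short of it (wrist view: tips at v ≈ 250, barrel edge at 241). I'll continue slowly.

```bash
python3 -m handwheel '[[-0.18,0,-0.004,0.0003,0,0,0],[-0.18,0,-0.004,0.0003,0,0,0],[-0.18,0,-0.004,0.0003,0,0,0],[-0.18,0,-0.004,0,0,0,0],[-0.18,0,-0.004,0,0,0,0]]'
python3 - <<'E'
from h import *
o=r.get_obs();im=camera("wrist")[:,:,::-1];cv2.imwrite("pics/w4.png",im)
cv2.imwrite("pics/s4.png",cv2.resize(camera("side")[150:310,100:340,::-1],None,fx=3,fy=3,interpolation=cv2.INTER_CUBIC))
print(o['tcp_pos'],o['tool_rot'],o['wrist_force']); np.save("w4.npy",np.r_[o['tcp_pos'],o['tool_rot']])
E
```

```text
clock: 5.35
tcp_pos: [0.5594, 0.0339, 0.0446]
tool_rot: [3.142, 0.0, -0.025]
wrist_force: [-0.0, 0.5, 0.4]
finger_gap: 0.408
[0.55943773 0.03388561 0.04459533] [ 3.14153987e+00  5.16840571e-05 -2.46387115e-02] [-0.01332357  0.46460775  0.41914349]
```

View pics/w4.png

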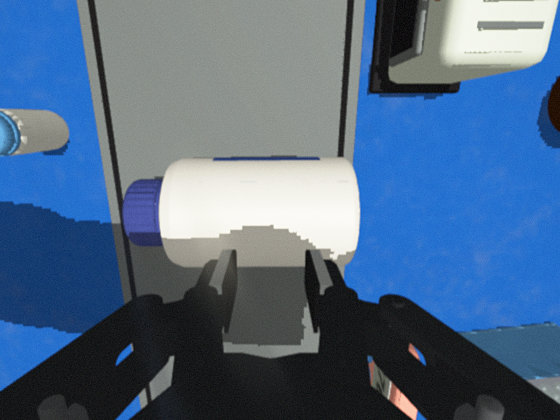

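View pics/s4.png

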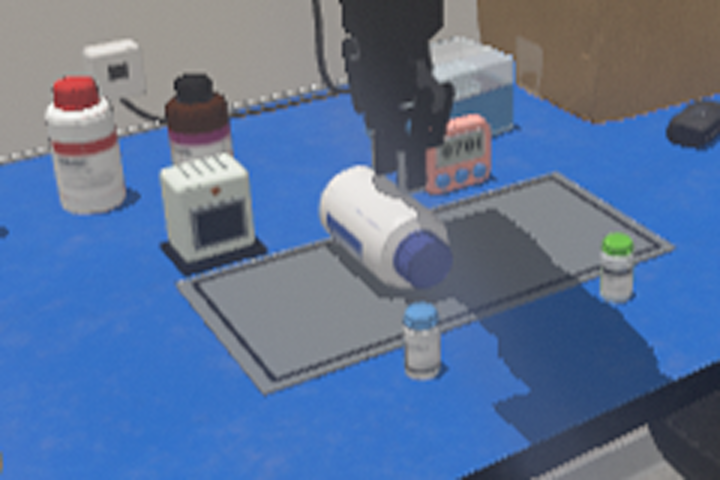

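The bottle still hasn't moved with the TCP at y = 0.034, so I'll work out from the images where the tips and the bottle's rear edge really are.

Run:
```python
from h import *
T=calibration("wrist");K=T['intrinsics'];M=T['tool_from_camera'];R=M[:3,:3];p=M[:3,3]
for uv in [(228,250),(236,251),(313,250)]:
    d=R@np.linalg.solve(K,[*uv,1.])
    for y in (-.011,-.008,-.005,0): print(uv,y,(p+d*(y-p[1])/d[1]).round(4))
for k in (2,3,4):
    a=np.load(f"w{k}.npy");C=cam("wrist",{'tcp_pos':a[:3],'tool_rot':a[3:]}); im=cv2.imread(f"pics/w{k}.png")
    col=im[:,190].min(1); v=np.where(col>170)[0]; 
    col=im[:,345].min(1).astype(int); 
    print(k,col[40:290:4].tolist())
im=cv2.imread("pics/w4.png")
cv2.imwrite("pics/w4c.png",cv2.resize(im[140:300,140:380],None,fx=3.3,fy=3.3,interpolation=cv2.INTER_CUBIC))
```

```text
(228, 250) -0.011 [-0.0198 -0.011  -0.0271]
(228, 250) -0.008 [-0.0208 -0.008  -0.0205]
(228, 250) -0.005 [-0.0219 -0.005  -0.0139]
(228, 250) 0 [-0.0235  0.     -0.0029]
(236, 251) -0.011 [-0.0158 -0.011  -0.0283]
(236, 251) -0.008 [-0.0166 -0.008  -0.0218]
(236, 251) -0.005 [-0.0174 -0.005  -0.0152]
(236, 251) 0 [-0.0187  0.     -0.0043]
(313, 250) -0.011 [ 0.0219 -0.011  -0.0272]
(313, 250) -0.008 [ 0.0229 -0.008  -0.0206]
(313, 250) -0.005 [ 0.0239 -0.005  -0.014 ]
(313, 250) 0 [ 0.0256  0.     -0.003 ]
2 [76, 62, 52, 146, 207, 216, 222, 228, 233, 233, 236, 239, 240, 238, 240, 243, 243, 244, 244, 245, 242, 240, 239, 238, 234, 234, 232, 229, 225, 222, 221, 212, 195, 182, 154, 138, 136, 137, 138, 141, 137, 140, 135, 134, 134, 137, 137, 137, 73, 71, 74, 65, 66, 63, 57, 45, 47, 56, 52, 46, 42, 24, 24]
3 [50, 34, 24, 29, 21, 28, 31, 36, 30, 35, 34, 32, 29, 38, 30, 29, 35, 38, 60, 72, 86, 92, 106, 178, 198, 207, 217, 223, 228, 232, 233, 238, 238, 239, 242, 245, 245, 246, 246, 245, 241, 240, 238, 238, 235, 235, 231, 228, 224, 211, 161, 67, 72, 55, 44, 35, 52, 45, 40, 28, 36, 29, 17]
4 [59, 52, 43, 30, 22, 26, 29, 30, 33, 31, 32, 31, 35, 25, 34, 37, 24, 31, 39, 58, 74, 90, 99, 113, 139, 138, 145, 149, 150, 147, 173, 194, 204, 219, 220, 216, 233, 232, 235, 235, 239, 240, 243, 245, 246, 245, 245, 240, 241, 239, 238, 237, 233, 225, 144, 135, 117, 52, 37, 32, 39, 27, 15]
```

View pics/w4c.png

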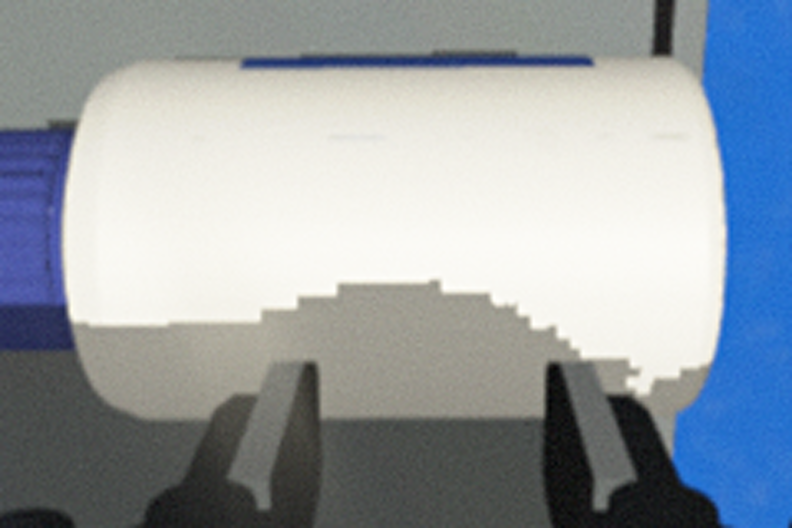

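Run:
```python
from h import *
im=cv2.imread("pics/s4.png");cv2.imwrite("pics/s4c.png",cv2.resize(im[100:320,280:520],None,fx=2.6,fy=2.6,interpolation=cv2.INTER_CUBIC))
```

```text
(no output)
```

View pics/s4c.png

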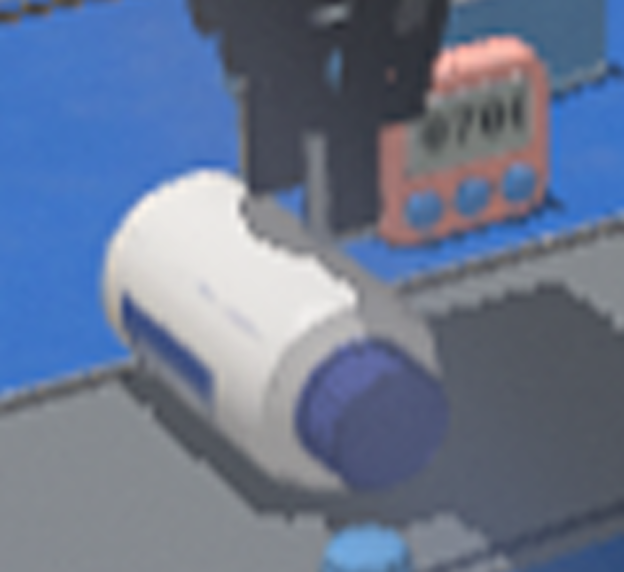

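Run:
```python
from h import *
K,R,p=cam("side")
def rx(uv,x):
    d=R@np.linalg.solve(K,[*uv,1.]);return p+d*(x-p[0])/d[0]
f=lambda u,v:(((280+u/2.6)+.5)/3-.5+100,((100+v/2.6)+.5)/3-.5+150)
for n,uv,x in [("near rear out",(382,230),.530),("near mid",(325,243),.535),("near front edge",(305,225),.537),("far front",(247,192),.578),("far",(300,185),.578)]:
    print(n,rx(f(*uv),x).round(4), rx(f(*uv),x+.006).round(4))
C=cam("side")
for yc in (.054,.0574,.062):
    for a in range(0,360,60):
        P=[.604-.124,yc+.003+.02*np.cos(np.radians(a)),.0355+.02*np.sin(np.radians(a))]
    u,v=proj(C,[.604-.124,yc+.003,.0355]);print(yc,"cap centre in crop",((u-100)*3-280)*2.6,((v-150)*3-100)*2.6)
    u,v=proj(C,[.604-.085,yc+.002,.068]);print(yc,"barrel shoulder top in crop",((u-100)*3-280)*2.6,((v-150)*3-100)*2.6)
```

```text
near rear out [0.53   0.0251 0.0698] [0.536  0.0215 0.0663]
near mid [0.535  0.0416 0.0682] [0.541  0.0382 0.0647]
near front edge [0.537  0.0469 0.0748] [0.543  0.0435 0.0713]
far front [0.578  0.0435 0.068 ] [0.584  0.0403 0.0647]
far [0.578  0.0252 0.0654] [0.584  0.0218 0.0621]
0.054 cap centre in crop 378.20877734593114 429.96938571888404
0.054 barrel shoulder top in crop 307.35012675729985 274.6073916609773
0.0574 cap centre in crop 367.8875437402285 433.440113091877
0.0574 barrel shoulder top in crop 297.0456761602187 277.70625620708927
0.062 cap centre in crop 353.8551109553632 438.15880762362457
0.062 barrel shoulder top in crop 283.0371333776033 281.9190549548494
```

Both views agree that the tips stand about 22 mm above the TCP at this opening: z ≈ 0.066, just over the bottle's upper surface, and not touching it. I'll back off and shut the fingers so the tip height is known, then look again.

```bash
python3 -m handwheel '[[-0.18,0,0.004,-0.01,0,0,0],[-0.18,0,0.013,-0.003,0,0,0],[-0.6,0,0.02,0.004,0,0,0],[-1,0,0.02,0.004,0,0,0],[-1,0,0.013,0.003,0,0,0]]'
python3 -m handwheel '[[-1,0,0,0,0,0,0],[-1,0,0,0,0,0,0],[-1,0,0,0,0,0,0],[-1,0,0,0,0,0,0],[-1,0,0,0,0,0,0]]'
python3 - <<'E'
from h import *
o=r.get_obs();im=camera("wrist")[:,:,::-1];cv2.imwrite("pics/w5.png",im)
s=camera("side")[:,:,::-1];cv2.imwrite("pics/s5full.png",s)
cv2.imwrite("pics/s5.png",cv2.resize(s[170:270,180:300],None,fx=6,fy=6,interpolation=cv2.INTER_CUBIC))
print(o['tcp_pos'],o['tool_rot'],o['finger_gap']); np.save("w5.npy",np.r_[o['tcp_pos'],o['tool_rot']])
C=cam("side"); 
for d in (0,.01,.02): print(d,(proj(C,o['tcp_pos']+[0,0,d])-[180,170])*6, proj(cam("wrist",o),o['tcp_pos']+[0,0,d]))
E
```

```text
clock: 6.08
tcp_pos: [0.5578, -0.0207, 0.0458]
tool_rot: [3.141, 0.0, -0.026]
wrist_force: [1.0, 1.6, 0.8]
finger_gap: 0.001
clock: 6.7
tcp_pos: [0.5582, -0.0185, 0.0462]
tool_rot: [-3.142, -0.0, -0.024]
wrist_force: [-0.7, 0.7, -0.3]
finger_gap: 0.002
[ 0.55820107 -0.01852523  0.04617122] [-3.14158366e+00 -1.01543079e-04 -2.42049517e-02] 0.002292568542145194
0 [428.86737144 254.0584752 ] [268.70211598 247.91438096]
0.01 [428.51931527 231.95337324] [268.61397677 255.29782073]
0.02 [428.16810231 209.64778329] [268.51522716 263.57009612]
```

View pics/s5.png

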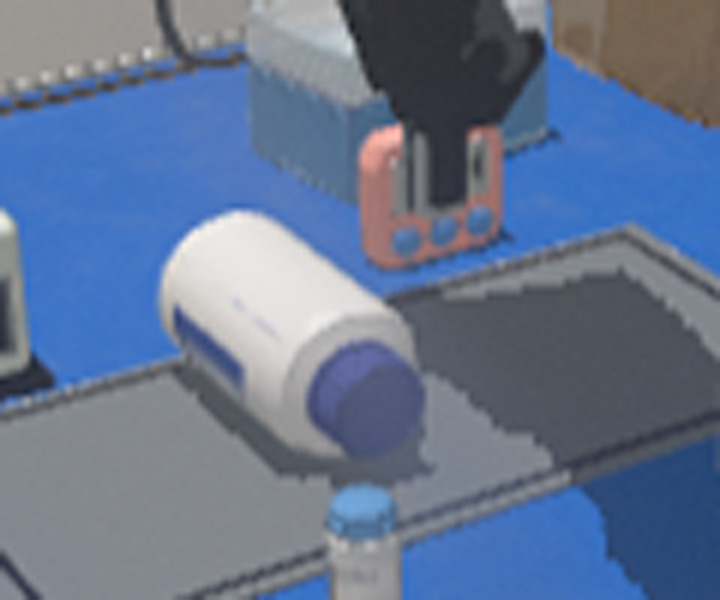

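View pics/w5.png

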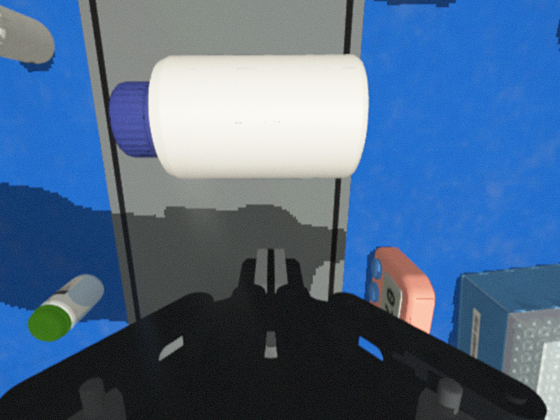

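Even shut, the visible tips end about 20 mm above the reported TCP (side crop (450, 207) against a predicted 254). I'll take about 20 mm as the tip offset. Lowering the TCP to z ≈ 0.028 should put the tips near 0.048, and I'll check that before contact.

```bash
python3 -m handwheel '[[-0.18,0,0,0.006,0,0,0],[-0.18,0,0,0.006,0,0,0],[-0.18,0,0,0.006,0,0,0],[-0.18,0,0,0.006,0,0,0],[-0.18,0,0,0,0,0,0]]'
python3 -m handwheel '[[-0.18,0,-0.005,0,0,0,0],[-0.18,0,-0.005,0,0,0,0],[-0.18,0,-0.004,0,0,0,0],[-0.18,0,-0.004,0,0,0,0],[-0.18,0,-0.003,0,0,0,0]]'
python3 - <<'E'
from h import *
o=r.get_obs();im=camera("wrist")[:,:,::-1];cv2.imwrite("pics/w6.png",im)
s=camera("side")[:,:,::-1]
cv2.imwrite("pics/s6.png",cv2.resize(s[170:270,180:300],None,fx=6,fy=6,interpolation=cv2.INTER_CUBIC))
print(o['tcp_pos'],o['tool_rot'],o['finger_gap']); np.save("w6.npy",np.r_[o['tcp_pos'],o['tool_rot']])
E
```

```text
clock: 7.42
tcp_pos: [0.5579, -0.0188, 0.0277]
tool_rot: [3.142, 0.001, -0.025]
wrist_force: [0.4, 0.2, 0.1]
finger_gap: 0.409
clock: 8.05
tcp_pos: [0.5586, -0.0028, 0.0281]
tool_rot: [-3.142, -0.0, -0.024]
wrist_force: [-0.3, 0.3, -0.6]
finger_gap: 0.414
[ 0.55856483 -0.00275236  0.02814397] [-3.14157157e+00 -3.85725788e-05 -2.44552089e-02] 0.41356489060862106
```

View pics/s6.png

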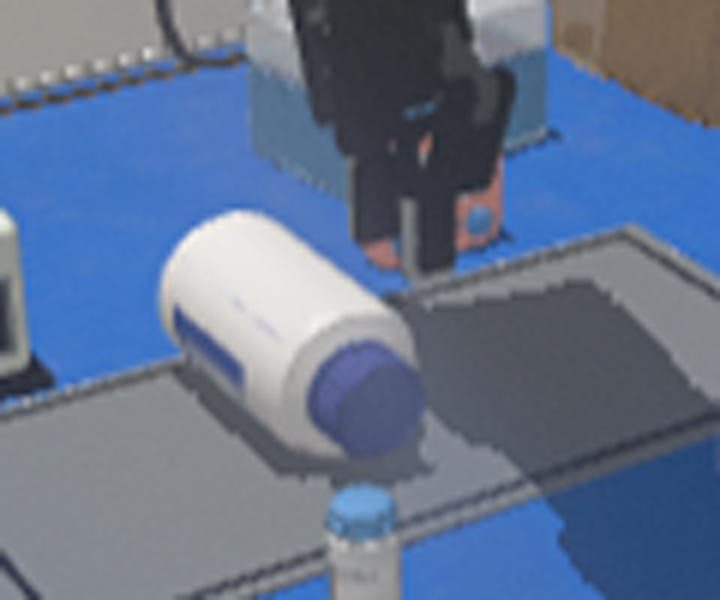

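View pics/w6.png

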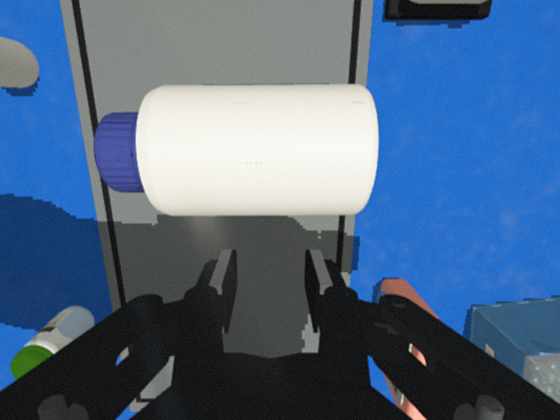

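Run:
```python
from h import *
C=cam("side");K,R,p=C
def rx(uv,x):
    d=R@np.linalg.solve(K,[*uv,1.]);return p+d*(x-p[0])/d[0]
f=lambda u,v:((u+.5)/6-.5+180,(v+.5)/6-.5+170)
for n,uv in [("front bottom",(402,275)),("mid",(428,278)),("rear bottom",(455,268))]:
    for x in (.53,.54): print(n,rx(f(*uv),x).round(4))
# check camera: mat far-right corner, from top (0.6099,-0.1584,.003); bottle cap centre
for P in [(.6099,-.1584,.003),(.484,.0595,.0355),(.604-.085,.059,.068),(.6,.056,.068)]: print(P,(proj(C,P)-[180,170])*6)
```

```text
front bottom [0.53   0.0128 0.0587]
front bottom [0.54   0.0067 0.0527]
mid [0.53  0.001 0.054]
mid [ 0.54   -0.0053  0.0479]
rear bottom [ 0.53   -0.0116  0.0548]
rear bottom [ 0.54   -0.0181  0.0487]
(0.6099, -0.1584, 0.003) [625.88092627 219.3151044 ]
(0.484, 0.0595, 0.0355) [359.42871348 408.17408483]
(0.519, 0.059, 0.068) [309.43088467 293.33925125]
(0.6, 0.056, 0.068) [213.03429222 213.4944767 ]
```

The tips are at z ≈ 0.050 (± 4 mm). I'll lower 4 mm more so they touch modestly above the axis, where rolling is easiest, and then push slowly.

```bash
python3 -m handwheel '[[-0.18,0,-0.002,0.0027,0,0,0],[-0.18,0,-0.003,0.0027,0,0,0],[-0.18,0,-0.004,0,0,0,0],[-0.18,0,-0.004,0,0,0,0],[-0.18,0,-0.004,0,0,0,0]]'
python3 -m handwheel '[[-0.18,0,-0.004,0,0,0,0],[-0.18,0,-0.004,0,0,0,0],[-0.18,0,-0.004,0,0,0,0],[-0.18,0,-0.004,0,0,0,0],[-0.18,0,-0.004,0,0,0,0]]'
python3 - <<'E'
from h import *
o=r.get_obs();im=camera("wrist")[:,:,::-1];cv2.imwrite("pics/w7.png",im)
s=camera("side")[:,:,::-1]
cv2.imwrite("pics/s7.png",cv2.resize(s[170:270,180:300],None,fx=6,fy=6,interpolation=cv2.INTER_CUBIC))
print(o['tcp_pos'],o['tool_rot'],o['wrist_force']); np.save("w7.npy",np.r_[o['tcp_pos'],o['tool_rot']])
E
```

```text
clock: 8.78
tcp_pos: [0.5589, 0.01, 0.0241]
tool_rot: [-3.142, -0.0, -0.025]
wrist_force: [-0.6, -0.4, 0.6]
finger_gap: 0.412
clock: 9.4
tcp_pos: [0.5593, 0.0189, 0.0262]
tool_rot: [3.136, -0.002, -0.029]
wrist_force: [-8.2, -20.9, 32.1]
finger_gap: 0.41
[0.55933322 0.01890743 0.02620139] [ 3.13644757e+00 -1.86893861e-03 -2.92008585e-02] [ -8.16098071 -20.93278175  32.12251678]
```

View pics/s7.png

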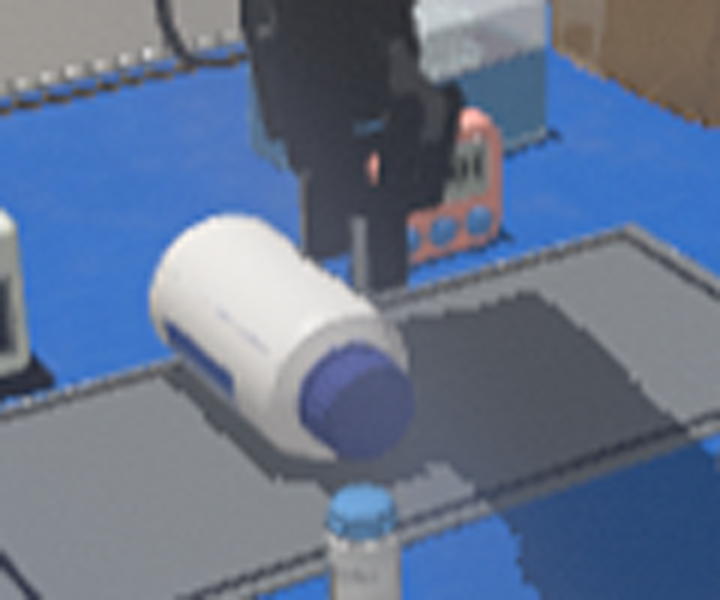

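View pics/w7.png

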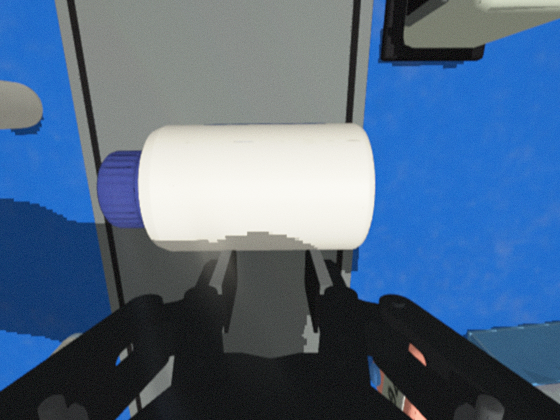

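The push jammed: force on the tool was (−21 y, +32 z) N, which means fingertip friction is high (about 0.75), and a horizontal push locks the bottle instead of rolling it. I'll back off at once. After that I'll use strokes that rise along the barrel surface as it turns, so the tips don't rub against it.

```bash
python3 -m handwheel '[[-0.18,0,0.003,-0.001,0,0,0],[-0.18,0,0.005,0,0,0,0],[-0.18,0,0.006,0,0,0,0],[-0.18,0,0.006,0,0,0,0],[-0.18,0,0.006,0,0,0,0]]'
python3 - <<'E'
from h import *
o=r.get_obs();im=camera("wrist")[:,:,::-1];cv2.imwrite("pics/w8.png",im)
s=camera("side")[:,:,::-1]
cv2.imwrite("pics/s8.png",cv2.resize(s[170:270,180:300],None,fx=6,fy=6,interpolation=cv2.INTER_CUBIC))
print(o['tcp_pos'],o['tool_rot'],o['wrist_force']); np.save("w8.npy",np.r_[o['tcp_pos'],o['tool_rot']])
E
```

```text
clock: 10.12
tcp_pos: [0.5587, 0.0052, 0.0247]
tool_rot: [-3.141, 0.0, -0.024]
wrist_force: [1.1, -0.5, 0.6]
finger_gap: 0.41
[0.55871917 0.00524584 0.02466316] [-3.14146830e+00  1.97111044e-04 -2.43027688e-02] [ 1.10173252 -0.49098487  0.59455336]
```

View pics/w8.png

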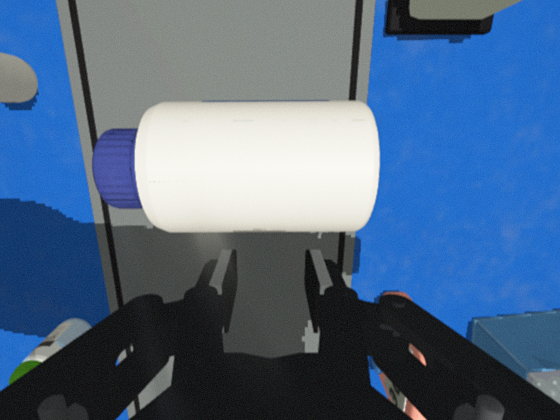

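View pics/s8.png

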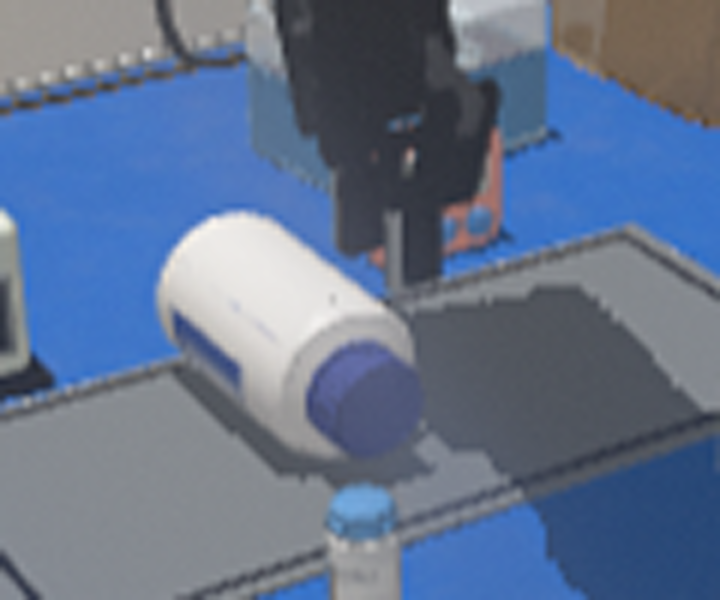

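The bottle rolled back to about where it started (cap at (365, 400) in the side crop), so nothing was lost. Now I'll start the rising stroke.

```bash
python3 -m handwheel '[[-0.18,0,-0.0053,0,0,0,0],[-0.18,0,-0.004,0,0,0,0],[-0.18,0,-0.0094,-0.0067,0,0,0],[-0.18,0,-0.0103,-0.0061,0,0,0],[-0.18,0,-0.0111,-0.0055,0,0,0]]'
```

```text
clock: 10.85
tcp_pos: [0.5596, 0.0361, 0.039]
tool_rot: [-3.141, -0.0, -0.024]
wrist_force: [0.7, -0.4, -0.1]
finger_gap: 0.41
```

```bash
python3 -m handwheel '[[-0.18,0,-0.0118,-0.0047,0,0,0],[-0.18,0,-0.0124,-0.0037,0,0,0],[-0.18,0,-0.0129,-0.0027,0,0,0],[-0.18,0,0,-0.012,0,0,0],[-0.18,0,0,-0.008,0,0,0]]'
python3 - <<'E'
from h import *
o=r.get_obs();im=camera("wrist")[:,:,::-1];cv2.imwrite("pics/w9.png",im)
s=camera("side")[:,:,::-1]
cv2.imwrite("pics/s9.png",cv2.resize(s[170:270,180:300],None,fx=6,fy=6,interpolation=cv2.INTER_CUBIC))
print(o['tcp_pos'],o['tool_rot'],o['wrist_force']); np.save("w9.npy",np.r_[o['tcp_pos'],o['tool_rot']])
E
```

```text
clock: 11.48
tcp_pos: [0.5604, 0.0627, 0.0626]
tool_rot: [3.141, -0.0, -0.025]
wrist_force: [1.3, -0.5, -0.1]
finger_gap: 0.41
[0.56036215 0.06273381 0.06258391] [ 3.14129995e+00 -4.80900987e-04 -2.48790221e-02] [ 1.27287035 -0.47945788 -0.13350082]
```

View pics/w9.png

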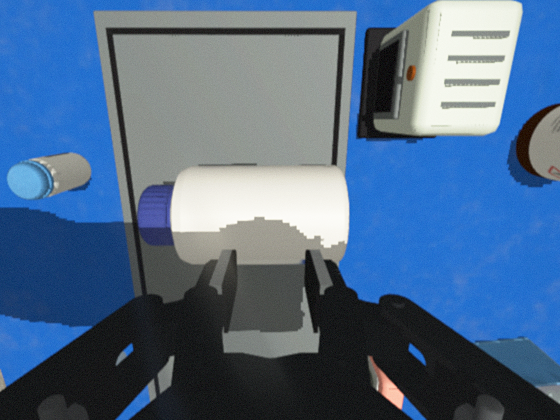

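View pics/s9.png

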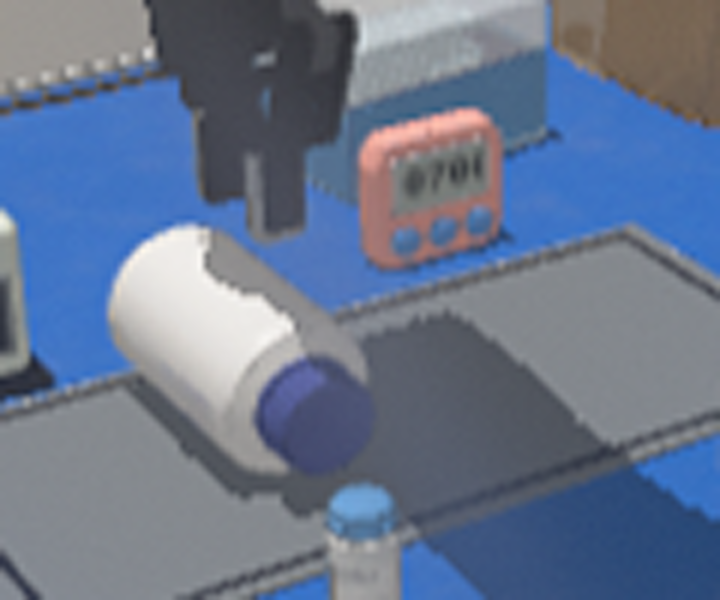

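The rising stroke worked: the bottle rolled (the label has turned underneath) with almost no force. I'll measure the bottle and reader in this same view.

```bash
cat >> h.py <<'E'
def axis_at(C,u,v1,v2,z=.0355):
    K,R,p=C
    d=[R@np.linalg.solve(K,[u,vv,1.]) for vv in (v1,v2)]; d=[x/np.linalg.norm(x) for x in d]
    b=d[0]+d[1]; P=p+b*(z-p[2])/b[2]
    return P.round(4), round(2*np.linalg.norm(P-p)*np.sin(np.arccos(d[0]@d[1])/2),4)
def L(k):
    a=np.load(f"w{k}.npy"); return cam("wrist",{'tcp_pos':a[:3],'tool_rot':a[3:]}), cv2.imread(f"pics/w{k}.png")
E
python3 - <<'E'
from h import *
C,im=L(8); print("w8",axis_at(C,200,101,231),axis_at(C,340,100.5,231))
C,im=L(9); print("w9",axis_at(C,200,167,263),axis_at(C,325,166,262))
for n,uv,z in [("plate front-right",(359,137),.003),("plate front-left",(369,28),.003),("window sill R",(379,117),.02)]: print(n,ray(C,uv,z).round(4))
cv2.imwrite("pics/w9c.png",cv2.resize(im[0:280,120:540],None,fx=1.9,fy=1.9,interpolation=cv2.INTER_CUBIC))
E
```

```text
w8 (array([0.5253, 0.0551, 0.0355]), np.float64(0.064)) (array([0.5962, 0.0534, 0.0355]), np.float64(0.0642))
w9 (array([0.5151, 0.0756, 0.0355]), np.float64(0.0628)) (array([0.5978, 0.0741, 0.0355]), np.float64(0.0627))
plate front-right [0.6266 0.121  0.003 ]
plate front-left [0.6291 0.1904 0.003 ]
window sill R [0.6341 0.1346 0.02  ]
```

View pics/w9c.png

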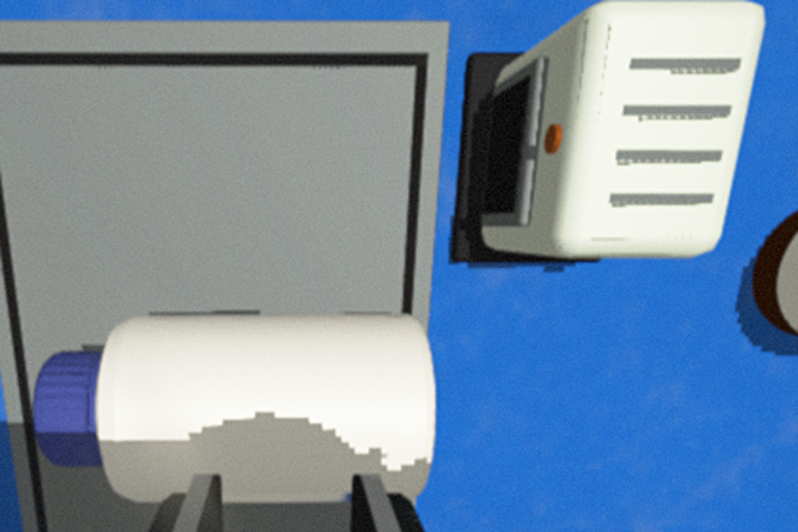

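Bottle axis is now y ≈ 0.0745 (diameter 63 mm, a good check) and the reader plate's mid-y is 0.1557, so about 82 mm remains. I'll reposition for stroke 2.

```bash
python3 -m handwheel '[[-0.18,0,0.027,0,0,0,0],[-0.18,0,0.027,0,0,0,0],[-0.18,0,0,0.018,0,0,0],[-0.18,0,0,0.018,0,0,0],[-0.18,0,0,0.014,0,0,0]]'
python3 - <<'E'
from h import *
o=r.get_obs();im=camera("wrist")[:,:,::-1];cv2.imwrite("pics/w10.png",im)
print(o['tcp_pos'],o['tool_rot'],o['wrist_force']); np.save("w10.npy",np.r_[o['tcp_pos'],o['tool_rot']])
E
```

```text
clock: 12.2
tcp_pos: [0.5586, 0.0232, 0.0229]
tool_rot: [-3.141, 0.001, -0.024]
wrist_force: [0.2, -0.0, 0.3]
finger_gap: 0.412
[0.55860996 0.02318883 0.02291282] [-3.14134539e+00  1.44706569e-03 -2.39531181e-02] [ 0.16674782 -0.03018081  0.27792708]
```

View pics/w10.png

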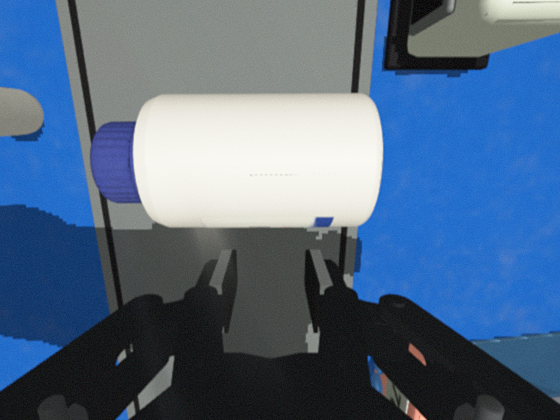

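```bash
python3 - <<'E'
from h import *
C,im=L(10); print(axis_at(C,200,95,227),axis_at(C,340,94,227))
E
python3 -m handwheel '[[-0.18,0,-0.01,0,0,0,0],[-0.18,0,-0.0094,-0.0062,0,0,0],[-0.18,0,-0.0103,-0.0057,0,0,0],[-0.18,0,-0.0111,-0.005,0,0,0],[-0.18,0,-0.0118,-0.0043,0,0,0]]'
```

```text
(array([0.5258, 0.0756, 0.0355]), np.float64(0.0638)) (array([0.5956, 0.0741, 0.0355]), np.float64(0.0641))
clock: 12.88
tcp_pos: [0.5603, 0.0628, 0.0408]
tool_rot: [-3.141, -0.001, -0.024]
wrist_force: [-0.4, 0.6, 0.2]
finger_gap: 0.409
```

```bash
python3 -m handwheel '[[-0.18,0,-0.0124,-0.0035,0,0,0],[-0.18,0,-0.0129,-0.0026,0,0,0],[-0.18,0,-0.0127,-0.0015,0,0,0],[-0.18,0,0,-0.012,0,0,0],[-0.18,0,0,-0.008,0,0,0]]'
python3 - <<'E'
from h import *
o=r.get_obs();im=camera("wrist")[:,:,::-1];cv2.imwrite("pics/w11.png",im)
print(o['tcp_pos'],o['tool_rot'],o['wrist_force']); np.save("w11.npy",np.r_[o['tcp_pos'],o['tool_rot']])
E
```

```text
clock: 13.5
tcp_pos: [0.561, 0.0901, 0.0617]
tool_rot: [3.141, -0.0, -0.025]
wrist_force: [0.5, 0.0, 0.4]
finger_gap: 0.411
[0.56104468 0.09010568 0.06166919] [ 3.14128754e+00 -4.64156718e-04 -2.49773163e-02] [0.49189427 0.00839504 0.41143706]
```

View pics/w11.png

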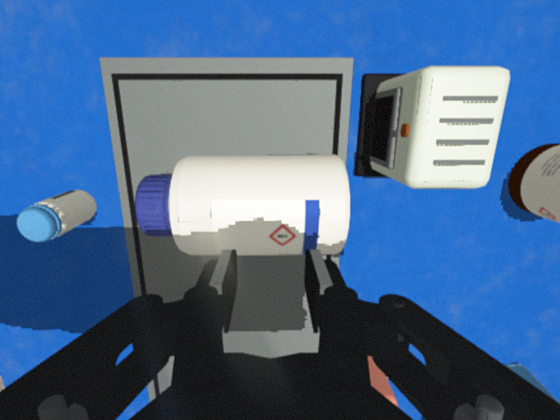

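```bash
python3 - <<'E'
from h import *
C,im=L(11); print(axis_at(C,200,157,254),axis_at(C,335,156,254))
for uv in [(356,177),(363,74)]: print(ray(C,uv,.003).round(4))
E
python3 -m handwheel '[[-0.18,0,0.0265,0,0,0,0],[-0.18,0,0.0265,0,0,0,0],[-0.18,0,0,0.017,0,0,0],[-0.18,0,0,0.017,0,0,0],[-0.18,0,0,0.014,0,0,0]]'
python3 - <<'E'
from h import *
o=r.get_obs();im=camera("wrist")[:,:,::-1];cv2.imwrite("pics/w12.png",im)
print(o['tcp_pos'],o['tool_rot'],o['wrist_force']); np.save("w12.npy",np.r_[o['tcp_pos'],o['tool_rot']])
E
```

```text
(array([0.5166, 0.1096, 0.0355]), np.float64(0.0625)) (array([0.6047, 0.1076, 0.0355]), np.float64(0.0632))
[0.6265 0.1195 0.003 ]
[0.6273 0.19   0.003 ]
clock: 14.18
tcp_pos: [0.5593, 0.0514, 0.0235]
tool_rot: [-3.141, 0.001, -0.024]
wrist_force: [0.5, 0.5, 0.4]
finger_gap: 0.408
[0.55934538 0.05135342 0.02349003] [-3.14139272e+00  1.39624701e-03 -2.39772196e-02] [0.49743786 0.54765806 0.41047995]
```

View pics/w12.png

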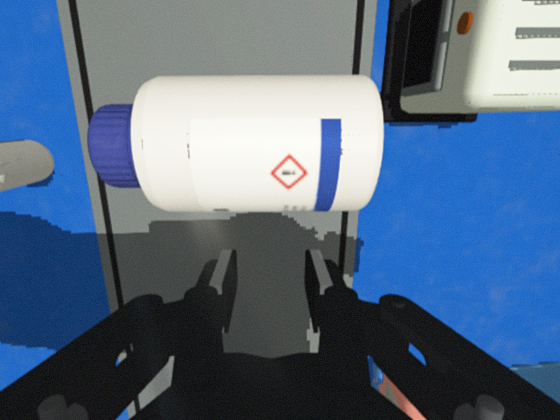

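Run:
```python
from h import *
C,im=L(12); print(axis_at(C,210,77,211),axis_at(C,335,76,210.5))
print(ray(C,(386,122),.003).round(4))
```

```text
(array([0.532 , 0.1116, 0.0355]), np.float64(0.0634)) (array([0.5937, 0.1104, 0.0355]), np.float64(0.0635))
[0.6297 0.1205 0.003 ]
```

Bottle axis is now y ≈ 0.111, with about 45 mm left. Stroke 3 repeats stroke 2 (about 36 mm) and leaves a short final nudge.

```bash
python3 -m handwheel '[[-0.18,0,-0.011,0,0,0,0],[-0.18,0,-0.009,0,0,0,0],[-0.18,0,-0.0094,-0.0062,0,0,0],[-0.18,0,-0.0103,-0.0057,0,0,0],[-0.18,0,-0.0111,-0.005,0,0,0]]'
python3 -m handwheel '[[-0.18,0,-0.0118,-0.0043,0,0,0],[-0.18,0,-0.0124,-0.0035,0,0,0],[-0.18,0,-0.0115,-0.0024,0,0,0],[-0.18,0,-0.007,-0.003,0,0,0],[-0.18,0,0,-0.012,0,0,0]]'
python3 - <<'E'
from h import *
o=r.get_obs();im=camera("wrist")[:,:,::-1];cv2.imwrite("pics/w13.png",im)
print(o['tcp_pos'],o['tool_rot'],o['wrist_force']); np.save("w13.npy",np.r_[o['tcp_pos'],o['tool_rot']])
E
```

```text
clock: 14.85
tcp_pos: [0.561, 0.0896, 0.0383]
tool_rot: [-3.141, -0.001, -0.024]
wrist_force: [-0.0, 0.2, -0.5]
finger_gap: 0.413
clock: 15.48
tcp_pos: [0.5612, 0.1213, 0.0565]
tool_rot: [3.141, 0.001, -0.024]
wrist_force: [0.1, 1.0, -0.1]
finger_gap: 0.41
[0.5611631  0.12125988 0.05646044] [ 3.14127601e+00  1.10447141e-03 -2.40027413e-02] [ 0.05129699  0.97462328 -0.14698753]
```

View pics/w13.png

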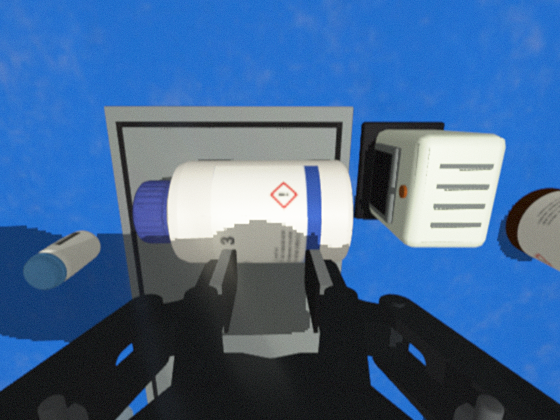

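```bash
python3 - <<'E'
from h import *
C,im=L(13); print(axis_at(C,200,161,263),axis_at(C,335,160.5,262))
for uv in [(356,218),(362,123)]: print(ray(C,uv,.003).round(4))
E
python3 -m handwheel '[[-0.18,0,0,-0.02,0,0,0],[-0.18,0,0.01,-0.025,0,0,0],[-0.18,0,0.02,-0.02,0,0,0],[-0.18,0,0.025,0,0,0,0],[-0.18,0,0,0,0,0,0]]'
python3 - <<'E'
from h import *
o=r.get_obs();im=camera("wrist")[:,:,::-1];cv2.imwrite("pics/w14.png",im)
cv2.imwrite("pics/t14.png",cv2.resize(camera("top")[130:280,150:350,::-1],None,fx=4,fy=4,interpolation=cv2.INTER_CUBIC))
print(o['tcp_pos'],o['tool_rot'],o['wrist_force']); np.save("w14.npy",np.r_[o['tcp_pos'],o['tool_rot']])
E
```

```text
(array([0.5176, 0.138 , 0.0355]), np.float64(0.0643)) (array([0.6038, 0.1363, 0.0355]), np.float64(0.0639))
[0.6268 0.1203 0.003 ]
[0.627  0.1894 0.003 ]
clock: 16.15
tcp_pos: [0.5603, 0.0769, 0.1053]
tool_rot: [3.141, 0.0, -0.028]
wrist_force: [0.4, 0.8, 0.6]
finger_gap: 0.407
[0.56032273 0.07693656 0.10530996] [ 3.14074315e+00  1.13339709e-04 -2.82416071e-02] [0.36727111 0.75472622 0.64672848]
```

View pics/w14.png

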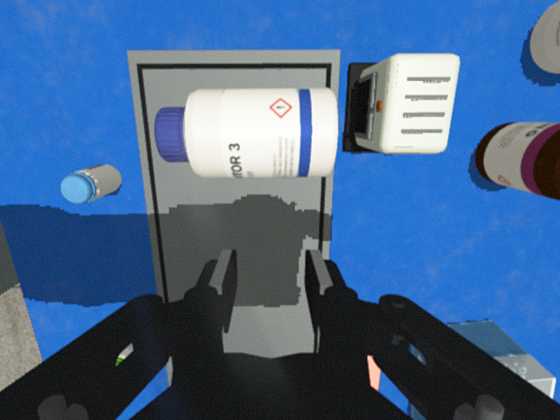

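View pics/t14.png

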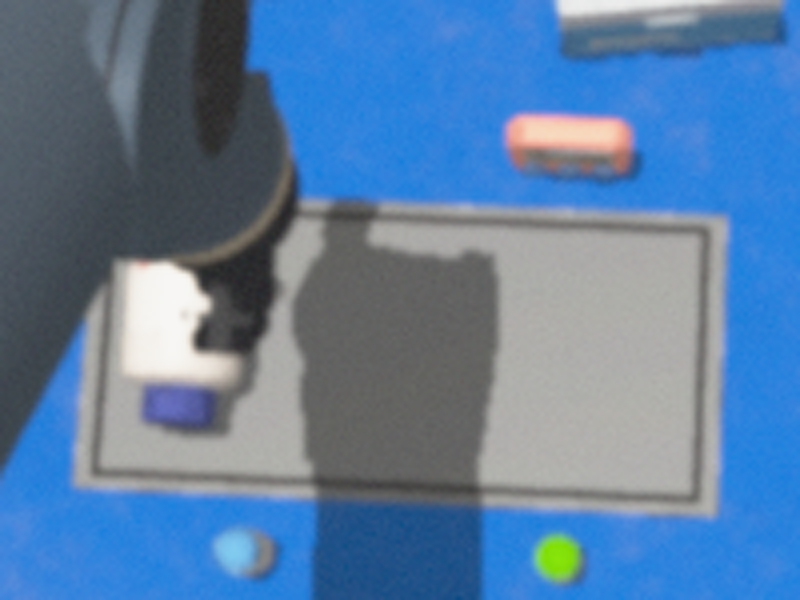

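Run:
```python
from h import *
C,im=L(14); 
cv2.imwrite("pics/w14c.png",cv2.resize(im[40:200,140:480],None,fx=2.35,fy=2.35,interpolation=cv2.INTER_CUBIC))
for k in (205,240,290,320):
    c=im[:,k].min(1).astype(int); print(k,c[82:98].tolist(),c[168:186].tolist())
print(im[40:180,351].max(1)[15:30].tolist(),im[40:180,347].max(1)[105:120].tolist())
```

```text
205 [149, 150, 149, 149, 152, 148, 161, 169, 187, 196, 203, 209, 214, 216, 220, 226] [214, 210, 203, 204, 198, 191, 181, 183, 165, 158, 152, 148, 148, 148, 143, 142, 150, 147]
240 [149, 153, 151, 149, 151, 149, 166, 196, 209, 217, 218, 224, 221, 227, 231, 232] [105, 104, 127, 170, 183, 143, 131, 138, 127, 118, 134, 144, 148, 147, 145, 146, 151, 149]
290 [157, 157, 159, 156, 155, 166, 179, 203, 215, 216, 220, 220, 228, 228, 232, 230] [192, 179, 162, 162, 162, 161, 158, 157, 146, 150, 142, 152, 153, 153, 151, 148, 153, 150]
320 [156, 161, 157, 162, 158, 167, 175, 188, 204, 204, 204, 218, 218, 225, 220, 229] [211, 208, 200, 198, 195, 188, 179, 171, 155, 141, 147, 148, 147, 144, 148, 143, 144, 142]
[207, 203, 204, 205, 208, 208, 207, 160, 85, 40, 48, 49, 52, 50, 51] [47, 40, 51, 43, 44, 32, 79, 173, 208, 209, 211, 210, 204, 206, 206]
```

View pics/w14c.png

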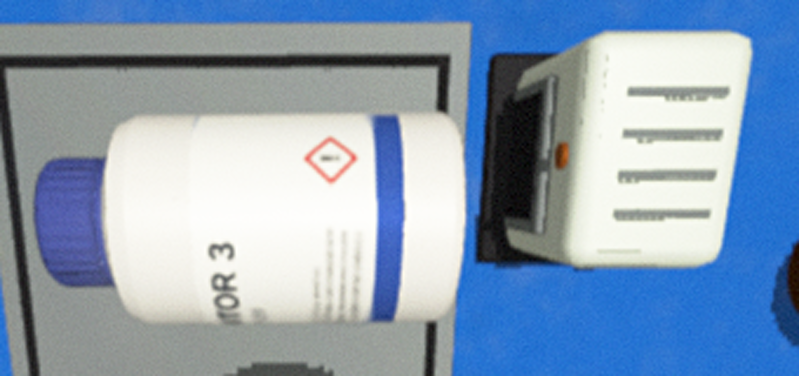

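Run:
```python
from h import *
C,im=L(14)
a,b=axis_at(C,220,88.5,176.8),axis_at(C,320,87.8,176)
print(a,b)
P,Q=ray(C,(351,62.6),.003),ray(C,(347,151.5),.003);print(P,Q,(P+Q)/2,np.linalg.norm(P-Q))
for n,uv,z in [("win L top",(376.5,75),.055),("win R",(370,138),.03)]: print(n,ray(C,uv,z))
print("mat",ray(C,(340,50.5),.003),ray(C,(129,51),.003))
```

```text
(array([0.5254, 0.1394, 0.0355]), np.float64(0.0636)) (array([0.6003, 0.1378, 0.0355]), np.float64(0.0635))
[0.62922076 0.19046342 0.003     ] [0.62908338 0.12009984 0.003     ] [0.62915207 0.15528163 0.003     ] 0.07036371933415882
win L top [0.63333332 0.17474205 0.055     ]
win R [0.6396823  0.13292115 0.03      ]
mat [0.62009272 0.19947745 0.003     ] [0.45292004 0.20397806 0.003     ]
```

Reader plate measures 70.4 mm (70 expected), so the window centre is y ≈ 0.1553 and the target at the base's x is about 0.156. The base is now at y ≈ 0.138, leaving about 18 mm. I'll reposition for a slower final stroke.

```bash
python3 -m handwheel '[[-0.18,0,-0.003,0.025,0,0,0],[-0.18,0,-0.003,0.025,0,0,0],[-0.18,0,-0.003,0.025,0,0,0],[-0.18,0,-0.002,0.021,0,0,0],[-0.18,0,0,0.012,0,0,0]]'
python3 - <<'E'
from h import *
o=r.get_obs();im=camera("wrist")[:,:,::-1];cv2.imwrite("pics/w15.png",im)
print(o['tcp_pos'],o['tool_rot'],o['wrist_force']); np.save("w15.npy",np.r_[o['tcp_pos'],o['tool_rot']])
E
```

```text
clock: 16.88
tcp_pos: [0.5603, 0.0883, 0.0231]
tool_rot: [3.141, 0.001, -0.024]
wrist_force: [0.7, -0.0, 0.2]
finger_gap: 0.408
[0.56029704 0.08831792 0.02308417] [ 3.14144312e+00  1.37353120e-03 -2.39942575e-02] [ 0.68795997 -0.03820714  0.19508176]
```

View pics/w15.png

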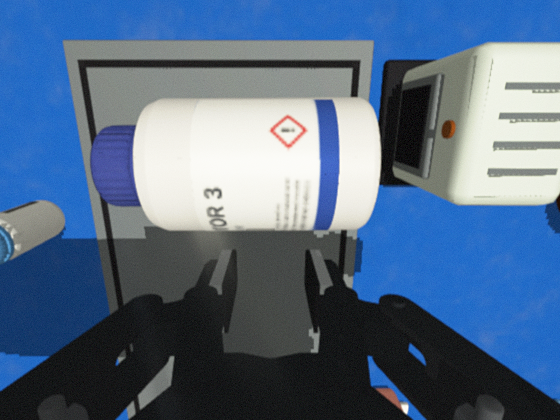

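```bash
python3 -m handwheel '[[-0.18,0,-0.005,0,0,0,0],[-0.18,0,-0.0035,0,0,0,0],[-0.18,0,-0.0055,-0.0037,0,0,0],[-0.18,0,-0.0059,-0.0035,0,0,0],[-0.18,0,-0.0062,-0.0034,0,0,0]]'
python3 -m handwheel '[[-0.18,0,-0.0065,-0.0031,0,0,0],[-0.18,0,-0.0068,-0.0029,0,0,0],[-0.18,0,-0.0046,-0.0018,0,0,0],[-0.18,0,0.004,-0.012,0,0,0],[-0.18,0,0.006,-0.015,0,0,0]]'
python3 - <<'E'
from h import *
o=r.get_obs();im=camera("wrist")[:,:,::-1];cv2.imwrite("pics/w16.png",im)
print(o['tcp_pos'],o['tool_rot'],o['wrist_force']); np.save("w16.npy",np.r_[o['tcp_pos'],o['tool_rot']])
E
```

```text
clock: 17.55
tcp_pos: [0.5614, 0.1079, 0.0327]
tool_rot: [-3.141, -0.0, -0.024]
wrist_force: [0.5, 0.6, -0.5]
finger_gap: 0.41
clock: 18.18
tcp_pos: [0.5614, 0.1129, 0.059]
tool_rot: [3.141, 0.0, -0.025]
wrist_force: [1.2, -0.8, -0.3]
finger_gap: 0.416
[0.56135671 0.1128589  0.05896987] [ 3.14125729e+00  1.88847625e-04 -2.48295535e-02] [ 1.21232897 -0.78502697 -0.28461705]
```

View pics/w16.png

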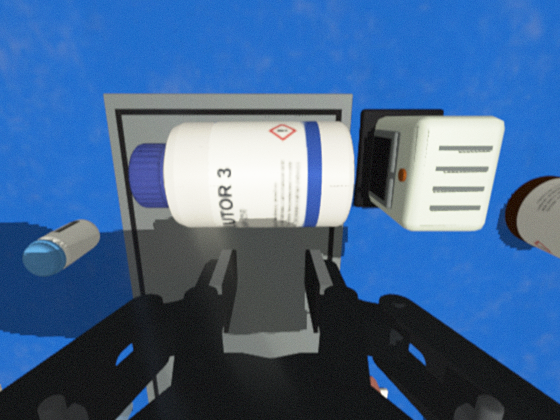

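Looks nearly there. I'll retreat up and back, then measure once it has settled.

```bash
python3 -m handwheel '[[-0.18,0,0,-0.02,0,0,0],[-0.18,0,0.008,-0.025,0,0,0],[-0.18,0,0.012,-0.015,0,0,0],[-0.18,0,0.005,0,0,0,0],[-0.18,0,0,0,0,0,0]]'
python3 - <<'E'
from h import *
o=r.get_obs();im=camera("wrist")[:,:,::-1];cv2.imwrite("pics/w17.png",im)
print(o['tcp_pos'],o['tool_rot'],o['wrist_force']); np.save("w17.npy",np.r_[o['tcp_pos'],o['tool_rot']])
cv2.imwrite("pics/w17c.png",cv2.resize(im[40:200,140:480],None,fx=2.35,fy=2.35,interpolation=cv2.INTER_CUBIC))
s=camera("side")[:,:,::-1]
cv2.imwrite("pics/s17.png",cv2.resize(s[150:290,120:330],None,fx=3.8,fy=3.8,interpolation=cv2.INTER_CUBIC))
E
```

```text
clock: 18.85
tcp_pos: [0.5607, 0.0943, 0.1031]
tool_rot: [3.142, 0.001, -0.025]
wrist_force: [-0.6, 0.3, 0.3]
finger_gap: 0.412
[0.56067114 0.09429697 0.10305917] [ 3.14156056e+00  5.18935863e-04 -2.52935857e-02] [-0.62516334  0.29085841  0.28756437]
```

View pics/w17c.png

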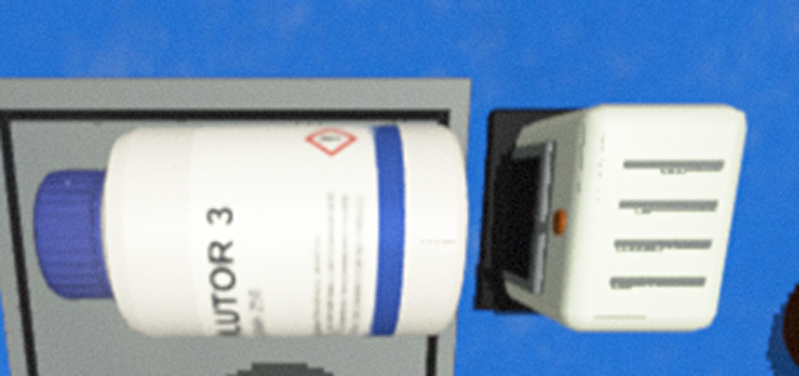

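View pics/s17.png

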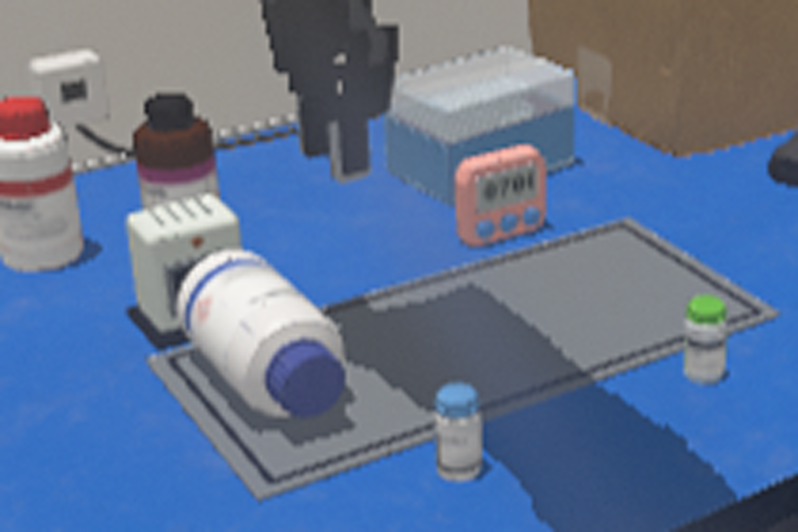

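Run:
```python
from h import *
C,im=L(17)
for k in (210,290,320):
    c=im[:,k].min(1).astype(int); print(k,c[88:104].tolist(),c[174:192].tolist())
print(im[:,351].max(1)[80:95].tolist(),im[:,347].max(1)[160:180].tolist())
f=lambda u,v:((u+.5)/2.35-.5+140,(v+.5)/2.35-.5+40)
print(f(380,125),f(380,336),f(150,126),f(150,336),f(496,110),f(484,309))
```

```text
210 [31, 27, 51, 99, 136, 156, 172, 183, 198, 208, 210, 213, 217, 222, 223, 227] [219, 211, 207, 202, 195, 193, 185, 177, 167, 155, 146, 146, 148, 152, 150, 149, 147, 153]
290 [26, 30, 48, 107, 153, 175, 197, 203, 202, 181, 132, 126, 181, 221, 235, 237] [189, 189, 199, 195, 178, 166, 160, 153, 153, 153, 154, 157, 152, 151, 154, 153, 158, 156]
320 [32, 28, 48, 107, 151, 173, 185, 192, 199, 209, 212, 219, 220, 227, 227, 227] [214, 210, 202, 200, 196, 187, 178, 171, 155, 153, 158, 154, 154, 156, 158, 153, 149, 152]
[206, 206, 204, 212, 209, 186, 119, 48, 50, 54, 50, 51, 58, 50, 60] [38, 40, 32, 38, 47, 43, 42, 39, 41, 46, 43, 74, 172, 213, 212, 206, 211, 212, 211, 213]
(301.4148936170213, 92.90425531914894) (301.4148936170213, 182.6914893617021) (203.54255319148936, 93.32978723404256) (203.54255319148936, 182.6914893617021) (350.77659574468083, 86.52127659574468) (345.67021276595744, 171.20212765957447)
```

Run:
```python
from h import *
C,im=L(17)
print(axis_at(C,210,93.3,182.3),axis_at(C,320,92.8,181.8))
P,Q=ray(C,(351,85.8),.003),ray(C,(347,171.6),.003);print(P,Q,(P+Q)/2,np.linalg.norm(P-Q))
# reader top corners z=.073: front/back edges
f=lambda u,v:((u+.5)/2.35-.5+140,(v+.5)/2.35-.5+40)
for uv in [(590,104),(740,106),(565,330),(716,328)]: print(ray(C,f(*uv),.073).round(4))
# window frame corners z?
for uv,z in [((551,143),.055),((540,292),.055),((510,145),.02),((505,275),.02)]: print("win",ray(C,f(*uv),z).round(4))
for uv,z in [((561,222),.062)]: print("led",ray(C,f(*uv),z).round(4))
```

```text
(array([0.5181, 0.1534, 0.0355]), np.float64(0.0641)) (array([0.6001, 0.1516, 0.0355]), np.float64(0.064))
[0.62951667 0.19059818 0.003     ] [0.62951901 0.12055857 0.003     ] [0.62951784 0.15557837 0.003     ] 0.07003961125450706
[0.6357 0.1849 0.073 ]
[0.6737 0.1834 0.073 ]
[0.6338 0.1268 0.073 ]
[0.6755 0.1263 0.073 ]
win [0.6323 0.1766 0.055 ]
win [0.632  0.1348 0.055 ]
win [0.6302 0.1778 0.02  ]
win [0.6309 0.1355 0.02  ]
led [0.6343 0.1553 0.062 ]
```

Wrist view puts the base at y ≈ 0.1515 and the window at about 0.1557, so roughly 4.5 mm is left. The first top and wrist measurements differed by about 3 mm, so I'll move the arm aside for an unobstructed top view before the last nudge.

```bash
python3 -m handwheel '[[-0.18,0,0.03,-0.02,0,0,0],[-0.18,0,0.06,-0.02,0,0,0],[-0.18,0,0.06,0,0,0,0],[-0.18,0,0.06,0,0,0,0],[-0.18,0,0.04,0,0,0,0]]'
python3 - <<'E'
from h import *
im=camera("top")[:,:,::-1];cv2.imwrite("pics/t18full.png",im)
cv2.imwrite("pics/t18.png",cv2.resize(im[140:260,160:290],None,fx=5,fy=5,interpolation=cv2.INTER_CUBIC))
E
```

```text
clock: 19.58
tcp_pos: [0.5557, -0.0968, 0.1342]
tool_rot: [3.14, -0.001, -0.028]
wrist_force: [0.4, -0.9, -0.4]
finger_gap: 0.41
```

View pics/t18.png

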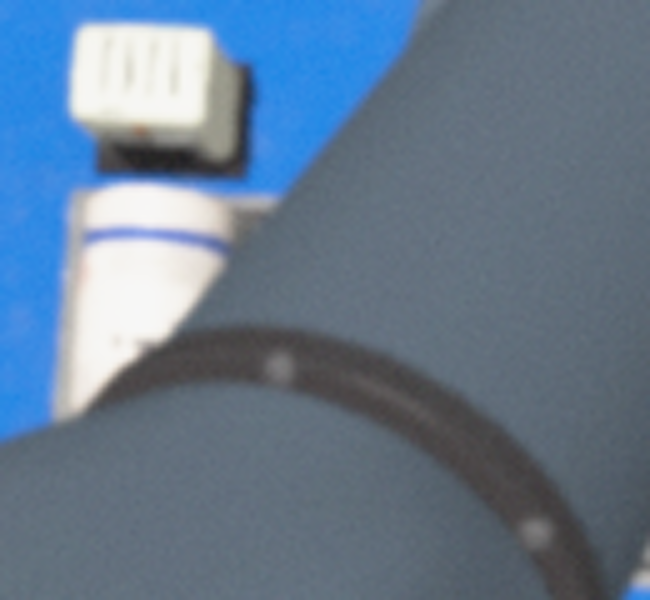

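Run:
```python
from h import *
C=cam("top"); im=cv2.imread("pics/t18full.png"); B=cv2.resize(im[140:260,160:290],None,fx=5,fy=5,interpolation=cv2.INTER_CUBIC)
for v in (215,240): print(v,B[v,70:100:3].tolist()[:],"|",B[v,222:246:3].tolist())
f=lambda u,v:((u+.5)/5-.5+160,(v+.5)/5-.5+140)
K,R,p=C
for v,u1,u2 in [(215,84,233),(240,83,233)]:
    d=[R@np.linalg.solve(K,[*f(u,v),1.]) for u in (u1,u2)];d=[x/np.linalg.norm(x) for x in d];b=d[0]+d[1];P=p+b*(.0355-p[2])/b[2]
    print(P.round(4),2*np.linalg.norm(P-p)*np.sin(np.arccos(d[0]@d[1])/2))
a,b=ray(C,f(97,168),.003),ray(C,f(247,170),.003);print(a,b,(a+b)/2)
a,b=ray(C,f(72,80),.073),ray(C,f(213,80),.073);print("top",a,b,(a+b)/2)
```

```text
215 [[210, 176, 160], [198, 184, 178], [190, 185, 184], [186, 188, 191], [191, 194, 199], [201, 207, 213], [214, 221, 228], [223, 229, 236], [231, 236, 241], [234, 239, 243]] | [[180, 190, 199], [170, 180, 188], [157, 166, 174], [147, 155, 161], [133, 138, 143], [123, 126, 131], [119, 122, 125], [117, 119, 122]]
240 [[190, 162, 149], [180, 170, 165], [180, 173, 170], [180, 170, 168], [184, 163, 158], [190, 155, 147], [199, 152, 140], [207, 156, 141], [214, 164, 149], [218, 172, 161]] | [[155, 132, 130], [149, 134, 134], [139, 130, 131], [130, 124, 126], [118, 115, 117], [110, 109, 108], [107, 106, 102], [108, 104, 98]]
[0.5999 0.1529 0.0355] 0.06468205917840343
[0.5886 0.1525 0.0355] 0.0650079167225661
[0.6285558  0.19031099 0.003     ] [0.62859853 0.12119531 0.003     ] [0.62857717 0.15575315 0.003     ]
top [0.65052972 0.18480168 0.073     ] [0.65132112 0.12367519 0.073     ] [0.65092542 0.15423843 0.073     ]
```

The top view gives base y ≈ 0.1527 against a target of about 0.156, so the two views together say 3–4.5 mm is left. I'll go back for a very slow nudge of about 4 mm.

```bash
python3 -m handwheel '[[-0.18,0,-0.04,0,0,0,0],[-0.18,0,-0.06,0,0,0,0],[-0.18,0,-0.06,0,0,0,0],[-0.18,0,-0.06,0.015,0,0,0],[-0.18,0,-0.037,0.015,0,0,0]]'
python3 -m handwheel '[[-0.18,0,0,0,0,0,0],[-0.18,0,0,0,0,0,0],[-0.18,0,0,0.03,0,0,0],[-0.18,0,0,0.03,0,0,0],[-0.18,0,0,0.03,0,0,0]]'
```

```text
clock: 20.25
tcp_pos: [0.5611, 0.1016, 0.1111]
tool_rot: [-3.141, -0.0, -0.023]
wrist_force: [-0.3, -0.3, -0.7]
finger_gap: 0.414
clock: 20.88
tcp_pos: [0.5617, 0.0978, 0.0435]
tool_rot: [3.141, -0.001, -0.027]
wrist_force: [-0.0, 0.8, 0.1]
finger_gap: 0.408
```

```bash
python3 -m handwheel '[[-0.18,0,0,0.016,0,0,0],[-0.18,0,0,0.0095,0,0,0],[-0.18,0,0,0,0,0,0],[-0.18,0,0,0,0,0,0],[-0.18,0,0,0,0,0,0]]'
python3 - <<'E'
from h import *
o=r.get_obs();im=camera("wrist")[:,:,::-1];cv2.imwrite("pics/w19.png",im)
print(o['tcp_pos'],o['tool_rot'],o['wrist_force']); np.save("w19.npy",np.r_[o['tcp_pos'],o['tool_rot']])
E
```

```text
clock: 21.5
tcp_pos: [0.5614, 0.1, 0.0248]
tool_rot: [-3.141, -0.001, -0.024]
wrist_force: [0.5, 0.1, -0.2]
finger_gap: 0.412
[0.56141917 0.10000358 0.02477383] [-3.14137074e+00 -8.76317872e-04 -2.44895212e-02] [ 0.47639776  0.0969899  -0.17572183]
```

View pics/w19.png

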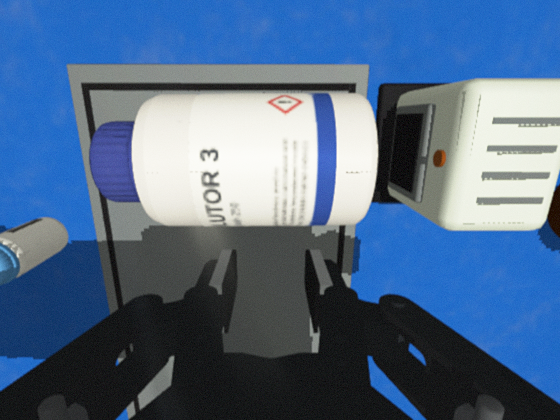

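```bash
python3 -m handwheel '[[-0.18,0,-0.006,0,0,0,0],[-0.18,0,-0.0055,0,0,0,0],[-0.18,0,-0.0036,-0.0025,0,0,0],[-0.18,0,-0.0038,-0.0025,0,0,0],[-0.18,0,-0.0039,-0.0023,0,0,0]]'
python3 -m handwheel '[[-0.18,0,0.004,-0.008,0,0,0],[-0.18,0,0.01,-0.018,0,0,0],[-0.18,0,0.01,-0.025,0,0,0],[-0.18,0,0.008,-0.025,0,0,0],[-0.18,0,0,-0.015,0,0,0]]'
python3 -m handwheel '[[-0.18,0,0,0,0,0,0],[-0.18,0,0,0,0,0,0],[-0.18,0,0,0,0,0,0],[-0.18,0,0,0,0,0,0],[-0.18,0,0,0,0,0,0]]'
python3 - <<'E'
from h import *
o=r.get_obs();im=camera("wrist")[:,:,::-1];cv2.imwrite("pics/w20.png",im)
print(o['tcp_pos'],o['tool_rot'],o['wrist_force']); np.save("w20.npy",np.r_[o['tcp_pos'],o['tool_rot']])
cv2.imwrite("pics/w20c.png",cv2.resize(im[40:200,140:480],None,fx=2.35,fy=2.35,interpolation=cv2.INTER_CUBIC))
for k in (210,320):
    c=im[:,k].min(1).astype(int); print(k,c[80:115].tolist(),c[165:195].tolist())
print(im[:,351].max(1)[75:100].tolist(),im[:,347].max(1)[155:185].tolist())
E
```

```text
clock: 22.18
tcp_pos: [0.5615, 0.1172, 0.0299]
tool_rot: [3.142, -0.0, -0.025]
wrist_force: [-0.8, -0.1, -0.5]
finger_gap: 0.411
clock: 22.8
tcp_pos: [0.5614, 0.0917, 0.0997]
tool_rot: [-3.142, -0.002, -0.027]
wrist_force: [0.5, 0.8, 0.2]
finger_gap: 0.409
clock: 23.42
tcp_pos: [0.5608, 0.093, 0.0977]
tool_rot: [3.141, 0.0, -0.025]
wrist_force: [-0.9, -0.3, 0.2]
finger_gap: 0.41
[0.56079402 0.09297728 0.09766147] [ 3.14135649e+00  4.54037235e-04 -2.46073655e-02] [-0.92884905 -0.25453154  0.16601593]
210 [154, 157, 148, 113, 103, 157, 193, 200, 204, 208, 213, 219, 217, 224, 223, 226, 228, 228, 231, 232, 233, 234, 236, 235, 239, 234, 238, 238, 238, 238, 237, 239, 239, 240, 241] [217, 217, 211, 212, 208, 203, 198, 196, 187, 183, 174, 166, 156, 151, 147, 147, 150, 151, 150, 151, 154, 154, 148, 151, 149, 149, 143, 146, 144, 148]
320 [161, 161, 154, 146, 167, 189, 201, 203, 210, 210, 219, 218, 223, 225, 229, 227, 231, 231, 233, 233, 232, 233, 236, 234, 238, 236, 238, 237, 238, 240, 239, 240, 239, 241, 242] [217, 216, 213, 208, 202, 202, 198, 190, 187, 177, 165, 157, 159, 163, 156, 156, 157, 158, 157, 158, 158, 160, 157, 160, 154, 159, 161, 159, 159, 157]
[207, 206, 206, 204, 210, 204, 206, 207, 190, 131, 54, 36, 29, 30, 30, 34, 30, 36, 41, 39, 42, 38, 44, 45, 39] [26, 18, 23, 34, 42, 44, 42, 43, 36, 37, 45, 38, 41, 45, 36, 43, 76, 167, 212, 209, 208, 208, 211, 208, 210, 210, 212, 212, 212, 215]
```

View pics/w20c.png

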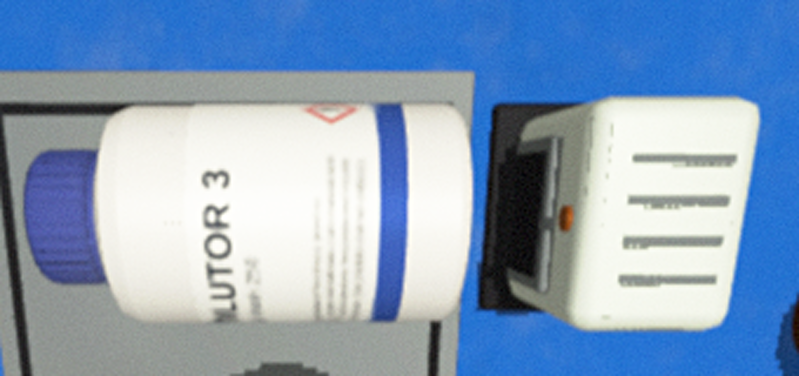

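```bash
python3 - <<'E'
from h import *
C,im=L(20)
print(axis_at(C,210,84.8,176.6),axis_at(C,320,84,175.5))
P,Q=ray(C,(351,83.7),.003),ray(C,(347,171.6),.003);print(P,Q,(P+Q)/2,np.linalg.norm(P-Q))
E
python3 -m handwheel '[[-0.18,0,0.03,-0.02,0,0,0],[-0.18,0,0.06,-0.02,0,0,0],[-0.18,0,0.06,0,0,0,0],[-0.18,0,0.06,0,0,0,0],[-0.18,0,0.05,0,0,0,0]]'
python3 -m handwheel '[[-0.18,0,0.05,-0.01,0,0,0],[-0.18,0,0.05,-0.01,0,0,0],[-0.18,0,0.04,0,0,0,0],[-0.18,0,0.02,0,0,0,0],[-0.18,0,0,0,0,0,0]]'
python3 - <<'E'
from h import *
im=camera("top")[:,:,::-1];cv2.imwrite("pics/t21full.png",im)
cv2.imwrite("pics/t21.png",cv2.resize(im[140:260,160:290],None,fx=5,fy=5,interpolation=cv2.INTER_CUBIC))
s=camera("side")[:,:,::-1]
cv2.imwrite("pics/s21.png",cv2.resize(s[150:290,120:330],None,fx=3.8,fy=3.8,interpolation=cv2.INTER_CUBIC))
E
```

```text
(array([0.5197, 0.1572, 0.0355]), np.float64(0.0638)) (array([0.5993, 0.1558, 0.0355]), np.float64(0.0635))
[0.62815074 0.19038191 0.003     ] [0.62828245 0.12022359 0.003     ] [0.62821659 0.15530275 0.003     ] 0.07015844555926783
clock: 24.1
tcp_pos: [0.5556, -0.1057, 0.1291]
tool_rot: [3.141, -0.001, -0.027]
wrist_force: [-0.5, 0.1, 0.2]
finger_gap: 0.411
clock: 24.72
tcp_pos: [0.5526, -0.2233, 0.1433]
tool_rot: [3.141, -0.0, -0.027]
wrist_force: [0.0, 0.9, -0.6]
finger_gap: 0.411
```

View pics/t21.png

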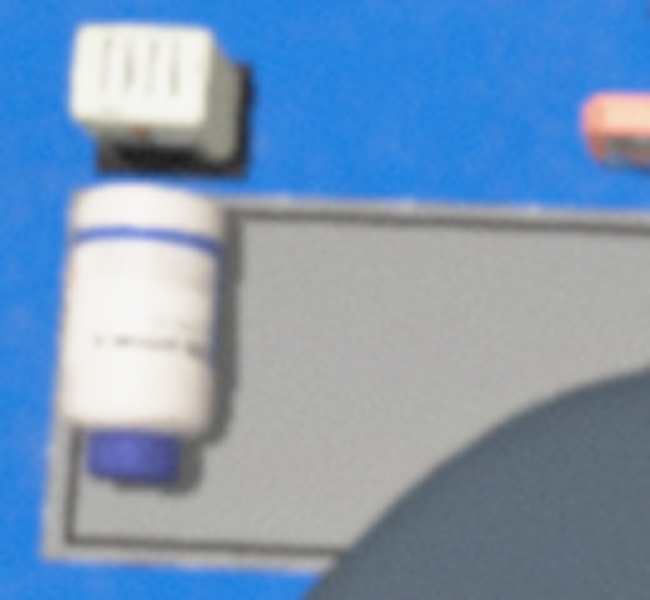

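View pics/s21.png

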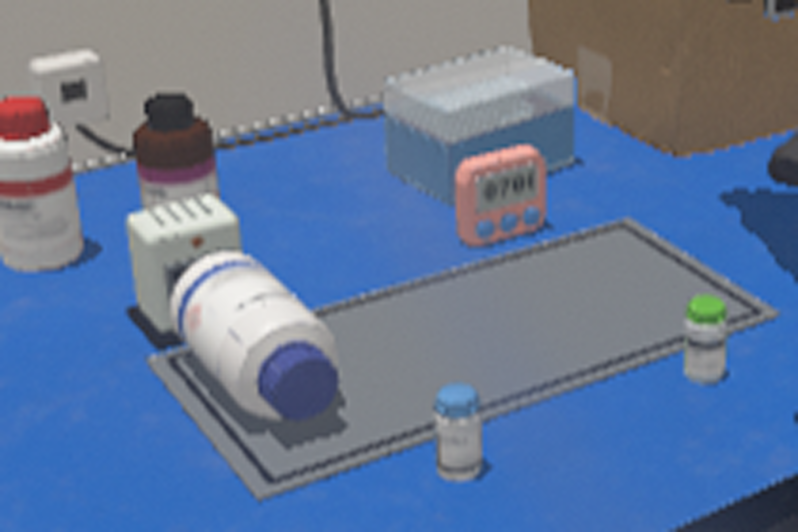

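Run:
```python
from h import *
C=cam("top");K,R,p=C
f=lambda u,v:((u+.5)/5-.5+160,(v+.5)/5-.5+140)
for v,u1,u2 in [(210,74,222.5),(260,72,220),(340,67,217.5),(400,63,215)]:
    d=[R@np.linalg.solve(K,[*f(u,v),1.]) for u in (u1,u2)];d=[x/np.linalg.norm(x) for x in d];b=d[0]+d[1];P=p+b*(.0355-p[2])/b[2]
    print(P.round(4),2*np.linalg.norm(P-p)*np.sin(np.arccos(d[0]@d[1])/2))
a=cv2.imread("pics/top0.png").astype(int);b=cv2.imread("pics/t21full.png").astype(int)
# moved objects check (timer, vials, cup)
for n,(x,y) in dict(timer=(292,166),v1=(210,268),v2=(290,270),cup=(422,250)).items():
    s=np.s_[y-14:y+14,x-18:x+18]; print(n,np.abs(a[s]-b[s]).mean().round(2))
```

```text
[0.6021 0.1576 0.0355] 0.064444266528668
[0.5795 0.1574 0.0355] 0.06400967314743271
[0.5437 0.1572 0.0355] 0.06473989161702391
[0.5171 0.1572 0.0355] 0.06512154068955457
timer 15.62
v1 26.3
v2 45.51
cup 12.5
```

View pics/t21full.png

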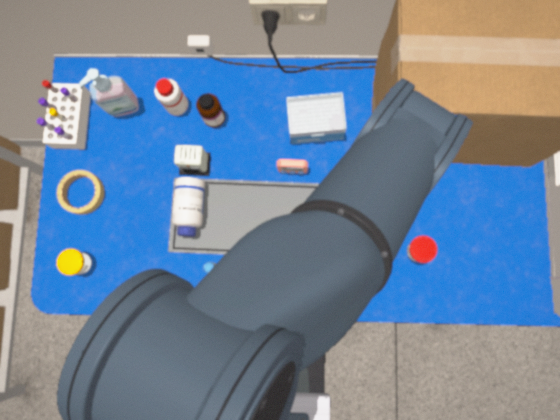

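The wrist view gives base y ≈ 0.1557 and the top view 0.1576, against a target of about 0.156, so it is within about 1.5 mm and square. It has been at rest for over a second, the arm is clear, and the other objects look undisturbed. I'll hand it in.

```bash
python3 -c "
from h import *
o=r.get_obs();print(o['clock'],o['wrist_force']);print(job.close_job())"
```

```text
24.825 [0.10597968 0.36245867 0.02866484]
the job is handed in; nothing more can be done
None
```

I rolled the bottle about 100 mm along the mat, and it came to rest with its base in front of the reader's window. I handed the job in at 24.8 s with the arm clear of everything.

**How it went**
- **First push:** pushing level across the mat jammed the bottle. The wrist force reached about 39 N, and the bottle rolled back to where it started when I backed off.
- **What worked:** five strokes that rose with the turning barrel. Every force reading I took during and after them was about 1.5 N or less, and the printed label turned as the bottle moved, so it rolled.
- **Fingertip height:** both views showed the fingertips about 20 mm above the reported TCP (tool point), so I worked to the height I saw.

**Last checks**

| View | Base y (m) | Target y (m) | Difference |
|---|---|---|---|
| Wrist | 0.1557 | 0.156 | −0.3 mm |
| Top | 0.1576 | 0.156 | +1.6 mm |

- **Disagreement:** the two views differ by about 2 mm, which is within the camera calibration.
- **Squareness:** the wrist view puts the axis within about 0.5° of the mat's, and the top view within about 1.5°.
- **At rest:** I took the last pictures at least 1.5 s after the last touch. I did not compare two pictures to prove it was still.
- **Other objects:** the timer and both vials look unmoved in the last side picture, and the cup in the last top picture. The automatic before-and-after image comparison was inconclusive, because the arm hid the vials and the lighting changed.

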